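# Park the printmaking tools

## Robot

A 6-joint arm with a two-finger parallel gripper is mounted at the origin on the work surface. World frame = base frame: x ahead of the robot, y to its left, z up, the work surface at z = 0. Lengths are in m, angles in rad, forces in N, time in s.
With the tool pointing down it reaches from about 0.3 to 0.75 m from the base axis. Payload 8.5 kg.
Tool frame: the origin (TCP) lies between the finger pads; the fingertips stand 19 mm ahead of it and the grasp point (between the pads) is the TCP (env.tip_extent is the distance from the TCP to the fingertips, in m); z points along the fingers, y is the line along which they close (so a half turn about z gives the same grasp; the last joint's range is limited). The gripper opens to 88 mm and grips with 3 to 60 N. Pads are 18 mm wide; open, the fingers measure 123 mm over their backs; the gripper's body (75 mm by 187 mm) begins 45 mm behind the grasp point.
Start: joints at [1.042, 0.381, 1.297, -0, 1.464, -0.215], TCP at [0.17, 0.523, 0.226] pointing down, gripper open.
Joint ranges: [-3.11, 3.11], [-0.89, 2.33], [0.22, 2.48], [-1.42, 4.56], [0.17, 2.85], [-2.88, 2.88]. Speed limits (rad/s): [2.39, 2.39, 3.14, 3.14, 3.14, 3.14].

## Interface

Orientations are given as a rotation vector (axis times angle).
In Python, from station import monitor, imaging, ticket, env gives the robot as it stands.
- The arm moves only by the tool servo_tool, never from a script. Its argument "series" is a list of rows, each a list of 6 numbers: the shift along the tool's x, y, z in units of 30 mm (1.0 is 30 mm), then the turn, a rotation vector about the tool's x, y, z in units of 6 degrees (1.0 is 6 degrees). A call has 1 to 5 rows; each row is the pose to reach, as a shift and turn from the pose commanded when the call began, along the tool's axes at that moment; what a row does not reach only later rows make up. A row lasts 1/12 s, in which the tool goes at most 41.7 mm and 7.16 degrees, less where a joint would pass 70% of its speed; a pose out of reach is approached as far as the arm can. A call with a gripper value outside its range is refused whole. "grip" is the finger opening in mm, from 0 to 88.1, set as the call begins (left out, the last holds). The fingers move at their own pace and stop on an object; "squeeze" is the grip in N (left out, the last holds). Time passes only in rows, so rows that repeat a pose let the fingers close. It gives the time, the measured TCP pose, the force, the opening and the grip force at its end, in the units of the state.
- monitor.get_obs(): the state, without advancing time (a new reading comes with each control period).
- imaging.get_image(name): name is "side" or "top" or "wrist"; returns the picture (480x640x3 uint8, red, green, blue); there is no depth.
- imaging.camera_params(name): a dict with "vfov" (degrees; the focal length in pixels is half the picture's height over the tangent of half this angle, whatever the lens; pixels are square), "cx", "cy" (the principal point, pixels), "R" (3x3) and "t" (3): a world point X has camera coordinates R X + t; the wrist camera has in their place "T_tool_cam" (4x4, takes a point from camera to tool coordinates, whose origin is the TCP and whose axes are the flange's). Camera axes: x right, y down, z forward; pixel columns grow to the right and rows downward; lengths in m; the calibration is good to about 2 mm. A picture is of the moment at which its call begins: read the wrist's pose just before it. camera_params takes no time and is no camera call.
- ticket.job_done(): hands the job in; it is judged then, once.
Trained networks look in the newest picture that a camera, given by its name, has taken for a name from the list of things; names that differ only in an ending like _2 or _b are one class to them, and where a whole thing is asked for, a point or a joint stands for the part that bears it (a point fixed in the world has none). Each returns a list of dicts, best first, with "p" (0 to 1); they miss things now and then, are a little off and sometimes report something else, mostly with a low value. They report only what shows in the picture. A call takes as long as a camera call. They do not tell look-alikes from the thing itself.
- imaging.recognise(camera, target): "xyz" ([x, y, z] in m, in world coordinates, good to about 4 mm: the middle of the surface that is visible of it).
The state is a dict: "t": time; "q": joint angles; "qvel": joint speeds; "tau": joint torques, N m; "tcp_pos": TCP position; "tcp_rot": TCP orientation; "wrist_force": force on the tool from outside, world axes, zero at the start; "torque": the same for the moment, N m; "grip_width": finger opening in m; "grip_force": force on a finger pad.
Only numpy, scipy, OpenCV 4.12 (cv2) and the standard library are available. Lean on these libraries where they do the work, as an engineer would, in place of code of your own. Each camera call takes 0.05 s, during which the arm holds its last target. There are 200 camera calls.

## Task

Tidy the print bench: lay the ink roller on its dock, the same way round as its silhouette and with the handle's tail between the two cheeks, the baren on the black disc, the tape roll flat over its round stub, and the ink tin upright inside the round rim. Centre each on its place, resting flat on the board, and set it down rather than dropping it. Leave the eraser and the mug where they are.

Things in the scene. Friction and masses are not known exactly. Their poses are not given: they have to be found in the camera images.
- brayer: Ink roller (brayer), lying: square pale wooden handle 85 long, 24 wide, from 8 to 30 mm above its underside, steel fork, black roller 60 long, 32 across; 0.2 kg, does not roll away. Origin at underside level below the handle, within 5 mm of the centre of mass: grip across the handle here. +x points from handle to roller: handle x = -65 to +20 mm, roller axis along y at x = +60, end at +76. z up.
- baren: Printing baren (hand rubbing pad): a dark wooden disc 84 across and 14 thick with a pale round wooden knob on top, 33 across at its widest, from 14 to 40 mm above the underside (widest from 20 to 37 mm). About 0.15 kg. Origin: centre of the underside, z up.
- tape: Roll of cream paper tape lying flat: ring of outer diameter 100, inner 76 (wall 12 thick all round), 30 tall. About 0.11 kg; pinch it by its wall. Origin: centre of the underside, z up.
- tin: Plain metal ink tin standing upright, a cylinder 56 in diameter, 50 tall in all (lid narrower in the top 4 mm). About 0.2 kg. Origin: centre of the underside, z up.
- brayer_dock: Fixed plywood board 180 x 100 (centred at x = +5 mm), 6 thick, with the ink roller's black T silhouette and two wooden cheeks, tops 20 mm above the table, at x = -65 to -41, gap between them 46, for the handle's tail. Origin at table level below the silhouette's handle: the parked ink roller's origin belongs over it, 6 mm up, its x axis along the board's +x (roller at the +x end).
- baren_pad: Fixed plywood square 110 x 110, 6 thick, with a solid black disc 88 across at its centre, the baren's silhouette (flat, no rim). Origin: centre of its underside, at table level; the baren rests 6 mm above it.
- tape_hub: Fixed plywood square 110 x 110, 6 thick, with a solid round wooden stub at its centre, 48 across and 10 tall above the board (top 16 mm above the table): the tape roll's core drops over it. Origin: centre of its underside, at table level; the roll rests flat 6 mm above it.
- tin_cup: Fixed plywood square 110 x 110, 6 thick, with a low round wooden rim at its centre, inner diameter 78, outer 88, 9 tall above the board (top 15 mm above the table): the ink tin stands inside it. Origin: centre of its underside, at table level; the tin rests on the board, 6 mm above it.
- eraser: White block eraser 42 x 20 x 12 lying loose among the tools; not to be moved. Origin: centre of its underside, x along its length.
- mug: Green drinking mug, 80 across, 90 tall, standing loose at the robot's right side, handle along its +y; not to be moved. Origin: centre of its underside.
Not all that is in view belongs to the job. Leave any red look-alike of the tape alone. Leave any yellow look-alike of the tin_cup alone.

How it is judged:
By the outcome, as a careful person would: the job done as asked, in the order asked, and still so for the second after the job is handed in, with the robot touching nothing.
It also fails if it takes over 102 s, if anything falls off the work surface, if the arm or the gripper's body presses on something with over 40 N, if the wrist force passes 120 N, or if a joint passes its speed limit or range.

## Working session

There is one attempt and no reset: what is moved stays moved. The work goes in short steps, Python scripts to look and compute and a tool call to move; the robot and the scene stay as the last step left them, time stands still between calls to the robot, and variables do not carry over. Pictures are saved under pics/ and viewed, at most 14 in all, crops included, and the job is handed in when it is done.

Besides the shell and the picture viewer there is one more tool, called after "Emit:" by a JSON object that holds its "api" and its "payload", one argument or row to a line. servo_tool: Moves the arm, as the interface text tells. Its arguments: {"type":"object","properties":{"series":{"type":"array"},"grip":{"type":"number"},"squeeze":{"type":"number"}},"required":["series"]}

```bash
ls; mkdir -p pics
python3 - <<'E'
from station import monitor, imaging, ticket, env
import cv2
o=monitor.get_obs();print(o)
for c in("top","side"):
    im=imaging.get_image(c);cv2.imwrite(f"pics/{c}0.png",im[:,:,::-1])
    print(c,imaging.camera_params(c))
    for n in "brayer baren tape tin brayer_dock baren_pad tape_hub tin_cup eraser mug".split():
        print(n,[([round(float(v),3) for v in d["xyz"]],round(d["p"],2)) for d in imaging.recognise(c,n)])
print(imaging.camera_params("wrist"))
E
```

```text
pics
{'t': 0.0, 'q': array([ 1.04172428e+00,  3.81220788e-01,  1.29825863e+00, -5.29867553e-05,
        1.46359546e+00, -2.15279919e-01]), 'qvel': array([ 3.26033248e-04, -8.47790289e-05,  6.82668789e-04,  1.06375422e-03,
       -1.86850663e-03, -1.06276836e-04]), 'tau': array([ 3.52259876e-04, -4.37932920e+01, -2.24555022e+01,  7.12996186e-02,
        3.52881721e-02, -1.09163791e-04]), 'tcp_pos': array([0.1696173 , 0.52287627, 0.22492519]), 'tcp_rot': array([-4.90798239e-01, -3.10252133e+00,  2.19861322e-03]), 'wrist_force': array([0.04542687, 0.49467817, 0.81258871]), 'torque': array([-0.02084146,  0.0171861 ,  0.03583049]), 'grip_force': 0.0, 'grip_width': 0.08828304146447566}
top {'vfov': 46.30053635029044, 'cx': 317.6478295895227, 'cy': 233.55867049327696, 'R': array([[-0.00664388, -0.99996581,  0.00492327],
       [-0.99576531,  0.00616437, -0.0917248 ],
       [ 0.09169132, -0.00551183, -0.99577222]]), 't': array([-0.11171295,  0.44260592,  1.51646927])}
brayer [([0.45, 0.143, 0.031], 0.58)]
baren [([0.442, -0.532, 0.035], 0.66), ([0.452, 0.302, 0.017], 0.61)]
tape [([0.442, -
[... 999 characters left out ...]
.005], 0.83)]
tape_hub [([0.597, -0.321, 0.009], 0.64), ([0.608, 0.309, 0.004], 0.36)]
tin_cup [([0.252, -0.482, 0.008], 0.97), ([0.602, -0.108, 0.007], 0.59)]
eraser [([0.449, 0.291, 0.021], 0.73)]
mug [([0.444, -0.522, 0.044], 0.77), ([0.442, 0.14, 0.027], 0.56)]
{'vfov': 67.06202882042302, 'cx': 319.1325433306659, 'cy': 236.76857516765645, 'T_tool_cam': array([[ 6.75506547e-04, -9.46769279e-01, -3.21912219e-01,
         8.41405907e-02],
       [ 9.99999623e-01,  8.15339499e-04, -2.99560225e-04,
        -1.83043278e-04],
       [ 5.46082165e-04, -3.21911895e-01,  9.46769472e-01,
        -1.60577649e-01],
       [ 0.00000000e+00,  0.00000000e+00,  0.00000000e+00,
         1.00000000e+00]])}
```

View pics/top0.png

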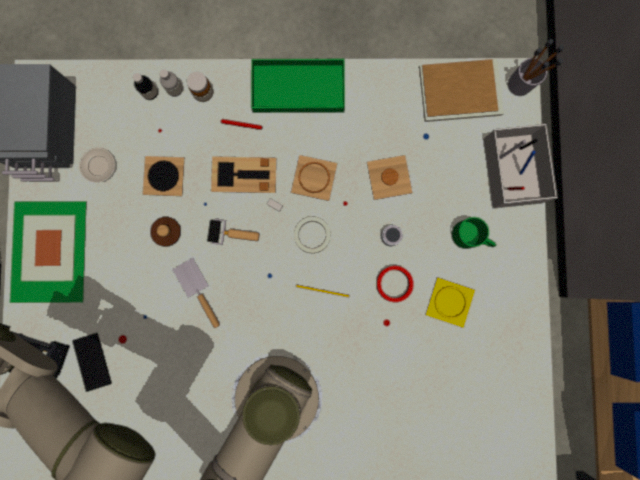

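View pics/side0.png

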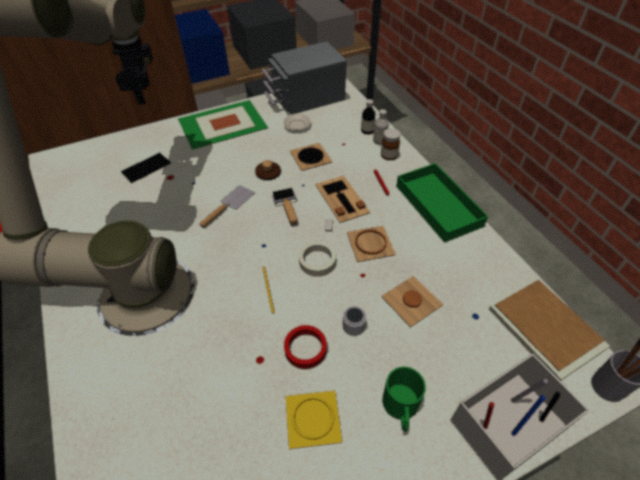

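Matching the things to pixels (top view):
- **Tape:** the cream ring at (312,235) fits. The red ring at (395,283) is the look-alike.
- **Tin cup:** the plywood square with a rim at (314,177) fits. The yellow one at (450,302) is the look-alike.
- **Ink roller:** it lies at (235,233). The scraper at (200,290) is a distractor.
- **Places:** pad (163,176), dock (244,174) with its roller end at left (+y), and hub (389,177).
- **Other objects:** baren (166,231), tin (391,235), eraser (275,204), mug (470,232).

Next I'll do a wrist survey.

```bash
cat > h.py <<'E'
from station import monitor, imaging, ticket, env
import numpy as np, cv2
from scipy.spatial.transform import Rotation as Ro
def pose():
    o=monitor.get_obs(); return o,o["tcp_pos"],Ro.from_rotvec(o["tcp_rot"]).as_matrix()
def want(psi):  # tool y at angle psi (deg), z down
    c,s=np.cos(np.radians(psi)),np.sin(np.radians(psi))
    return np.array([[-s,c,0],[c,s,0],[0,0,-1.]])
def go(x,y,z,psi):
    o,p,R=pose(); d=R.T@(np.array([x,y,z])-p)/.03
    r=np.degrees(Ro.from_matrix(R.T@want(psi)).as_rotvec())/6
    print("t",round(o["t"],2),"at",p.round(4),"psi",round(np.degrees(np.arctan2(R[1,1],R[0,1])),2),"w",o["grip_width"].round(4))
    print("units",d.round(2),r.round(2))
def wcam():
    o,p,R=pose(); im=imaging.get_image("wrist"); c=imaging.camera_params("wrist"); T=c["T_tool_cam"]
    Rw=R@T[:3,:3]; t=R@T[:3,3]+p; f=240/np.tan(np.radians(c["vfov"]/2))
    return im[:,:,::-1].copy(),(Rw,t,f,c["cx"],c["cy"])
def ray(cam,uv,z):
    Rw,t,f,cx,cy=cam; uv=np.atleast_2d(uv).astype(float)
    d=np.c_[(uv[:,0]-cx)/f,(uv[:,1]-cy)/f,np.ones(len(uv))]@Rw.T
    return t+d*((z-t[2])/d[:,2])[:,None]
def proj(cam,X):
    Rw,t,f,cx,cy=cam; c=(np.atleast_2d(X)-t)@Rw; return np.c_[f*c[:,0]/c[:,2]+cx,f*c[:,1]/c[:,2]+cy]
def ortho(im,cam,x0,x1,y0,y1,z,mm=1.0):
    # rectified plane view: up = +x, left = +y, mm per pixel
    H=int((x1-x0)*1000/mm);W=int((y1-y0)*1000/mm)
    v,u=np.mgrid[0:H,0:W]; X=np.c_[(x1-v*mm/1e3).ravel(),(y1-u*mm/1e3).ravel(),np.full(u.size,z)]
    m=proj(cam,X).reshape(H,W,2).astype(np.float32)
    return cv2.remap(im,m[:,:,0],m[:,:,1],cv2.INTER_LINEAR)
E
python3 -c "
from h import *
go(.42,.2,.25,90)"
```

```text
Traceback (most recent call last):
  File "h.py", line 12, in go
    print("t",round(o["t"],2),"at",p.round(4),"psi",round(np.degrees(np.arctan2(R[1,1],R[0,1])),2),"w",o["grip_width"].round(4))
                                                                                                       ^^^^^^^^^^^^^^^^^^^^^
AttributeError: 'float' object has no attribute 'round'
```

```bash
sed -i 's/o\["grip_width"\].round(4)/round(o["grip_width"],4)/' h.py
python3 -c "
from h import *
go(.42,.2,.25,90)"
```

```text
t 1.1 at [0.1698 0.5231 0.2255] psi 72.02 w 0.088
units [-11.26  -7.67  -0.82] [-0.  0. -3.]
```

Emit:
{"api": "servo_tool", "payload": {
  "series": [
    [-11.26,-7.67,-0.8,0,0,-3],
    [-11.26,-7.67,-0.8,0,0,-3],
    [-11.26,-7.67,-0.8,0,0,-3],
    [-11.26,-7.67,-0.8,0,0,-3],
    [-11.26,-7.67,-0.8,0,0,-3]
  ]
}}

```text
t: 1.52
tcp_pos: [0.2933, 0.3632, 0.2376]
tcp_rot: [-0.002, 3.141, 0.0]
wrist_force: [0.4, 0.6, -0.4]
grip_width: 0.088
grip_force: 0.0
```

```bash
python3 -c "
from h import *
go(.42,.2,.25,90)"
```

```text
t 1.52 at [0.2933 0.3632 0.2376] psi 90.09 w 0.088
units [-4.22 -5.45 -0.41] [0.   0.   0.01]
```

Emit:
{"api": "servo_tool", "payload": {
  "series": [
    [-3.8,-5,-0.4,0,0,0],
    [-3.8,-5,-0.4,0,0,0],
    [-3.8,-5,-0.4,0,0,0],
    [-3.8,-5,-0.4,0,0,0],
    [-3.8,-5,-0.4,0,0,0]
  ]
}}

```text
t: 1.93
tcp_pos: [0.4088, 0.2118, 0.2497]
tcp_rot: [0.003, 3.14, -0.001]
wrist_force: [0.1, -0.0, 0.3]
grip_width: 0.0883
grip_force: 0.0
```

Emit:
{"api": "servo_tool", "payload": {
  "series": [
    [0,0,0,0,0,0],
    [0,0,0,0,0,0],
    [0,0,0,0,0,0]
  ]
}}

```text
t: 2.18
tcp_pos: [0.4062, 0.2152, 0.2493]
tcp_rot: [0.001, -3.141, -0.0]
wrist_force: [-0.2, -0.3, -0.3]
grip_width: 0.0881
grip_force: 0.0
```

```bash
python3 -c "
from h import *
im,cam=wcam()
o=ortho(im,cam,.36,.70,-.10,.40,.006,1.0)
cv2.imwrite('pics/o1.png',o);cv2.imwrite('pics/w1.png',im)
np.save('cam1.npy',np.array(cam,dtype=object),allow_pickle=True)
go(.42,-.2,.25,90)"
```

```text
t 2.23 at [0.4061 0.2155 0.2493] psi 90.08 w 0.0882
units [ -0.44 -13.85  -0.03] [ 0.   -0.    0.01]
```

View pics/o1.png

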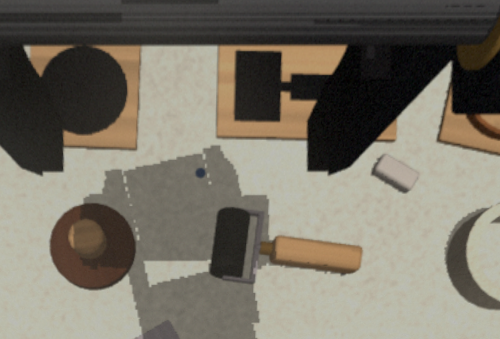

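Survey 1 (rectified) shows the baren near (93,247), the ink roller with its roller at (235,245) and handle at (317,252), and the eraser at (397,173). The places are hidden by the gripper, so I'll move outward to see them.

Emit:
{"api": "servo_tool", "payload": {
  "series": [
    [-5.5,0.5,0,0,0,0],
    [-5.5,0.5,0,0,0,0],
    [-5.5,0.5,0,0,0,0],
    [-5.5,0.5,0,0,0,0],
    [-5.5,0.5,0,0,0,0]
  ]
}}

```text
t: 2.65
tcp_pos: [0.5762, 0.2309, 0.2465]
tcp_rot: [0.001, -3.14, 0.001]
wrist_force: [0.6, -0.4, -0.7]
grip_width: 0.0884
grip_force: 0.0
```

Emit:
{"api": "servo_tool", "payload": {
  "series": [
    [0,0,0,0,0,0],
    [0,0,0,0,0,0],
    [0,0,0,0,0,0]
  ]
}}

```text
t: 2.9
tcp_pos: [0.5704, 0.2307, 0.25]
tcp_rot: [-0.003, 3.141, 0.0]
wrist_force: [-0.6, -0.5, 0.2]
grip_width: 0.0883
grip_force: 0.0
```

```bash
cat > shot.py <<'E'
from h import *
import sys,pickle
n=sys.argv[1]; im,cam=wcam(); cv2.imwrite(f'pics/w{n}.png',im); pickle.dump(cam,open(f'cam{n}.pkl','wb'))
go(*map(float,sys.argv[2:6]))
E
python3 shot.py 2 .57 -.2 .25 90
python3 - <<'E'
import numpy as np,pickle;pickle.dump(tuple(np.load('cam1.npy',allow_pickle=True)),open('cam1.pkl','wb'))
E
```

```text
t 2.95 at [0.5704 0.2305 0.2502] psi 90.09 w 0.0882
units [ 4.000e-02 -1.435e+01  1.000e-02] [0.   0.01 0.02]
```

Emit:
{"api": "servo_tool", "payload": {
  "series": [
    [0,-7,0,0,0,0],
    [0,-7,0,0,0,0],
    [0,-7,0,0,0,0],
    [0,-7,0,0,0,0],
    [0,-7,0,0,0,0]
  ]
}}

```text
t: 3.37
tcp_pos: [0.5705, 0.0203, 0.2504]
tcp_rot: [-0.002, 3.14, -0.0]
wrist_force: [-0.0, -1.0, -0.5]
grip_width: 0.0885
grip_force: 0.0
```

Emit:
{"api": "servo_tool", "payload": {
  "series": [
    [0,-7,0,0,0,0],
    [0,-7,0,0,0,0],
    [0,-7,0,0,0,0],
    [0,-7,0,0,0,0],
    [0,-7,0,0,0,0]
  ]
}}

```text
t: 3.78
tcp_pos: [0.5709, -0.188, 0.2505]
tcp_rot: [-0.001, 3.14, -0.001]
wrist_force: [0.5, 0.0, 0.3]
grip_width: 0.0882
grip_force: 0.0
```

Emit:
{"api": "servo_tool", "payload": {
  "series": [
    [0,0,0,0,0,0],
    [0,0,0,0,0,0],
    [0,0,0,0,0,0]
  ]
}}

```text
t: 4.03
tcp_pos: [0.5715, -0.1858, 0.25]
tcp_rot: [-0.001, 3.141, 0.0]
wrist_force: [0.4, 0.1, 0.7]
grip_width: 0.0881
grip_force: 0.0
```

```bash
python3 shot.py 3 .41 -.2 .25 90
```

```text
t 4.08 at [ 0.5716 -0.1853  0.25  ] psi 90.1 w 0.088
units [ 5.39 -0.48 -0.  ] [-0.    0.01  0.02]
```

Emit:
{"api": "servo_tool", "payload": {
  "series": [
    [5.3,0,0,0,0,0],
    [5.3,0,0,0,0,0],
    [5.3,0,0,0,0,0],
    [5.3,0,0,0,0,0],
    [5.3,0,0,0,0,0]
  ]
}}

```text
t: 4.5
tcp_pos: [0.4086, -0.1843, 0.2501]
tcp_rot: [0.002, -3.141, 0.0]
wrist_force: [0.3, -0.6, 0.1]
grip_width: 0.0879
grip_force: 0.0
```

Emit:
{"api": "servo_tool", "payload": {
  "series": [
    [0,0,0,0,0,0],
    [0,0,0,0,0,0],
    [0,0,0,0,0,0]
  ]
}}

```text
t: 4.75
tcp_pos: [0.4139, -0.1864, 0.2495]
tcp_rot: [-0.003, 3.141, -0.0]
wrist_force: [-0.3, 0.2, -0.4]
grip_width: 0.0882
grip_force: 0.0
```

```bash
python3 shot.py 4 .45 .14 .15 0
python3 - <<'E'
from h import *
import pickle
a=[ortho(cv2.imread(f'pics/w{n}.png'),pickle.load(open(f'cam{n}.pkl','rb')),*r,.006,1.) for n,r in((2,(.48,.68,0,.38)),(3,(.48,.68,-.39,-.01)),(4,(.34,.54,-.39,-.01)))]
a[0]=a[0][:,:380];W=380
cv2.imwrite('pics/m.png',np.vstack([x[:,:W] for x in a]))
E
```

```text
t 4.8 at [ 0.4139 -0.1865  0.2493] psi 90.11 w 0.088
units [-1.22 10.88  3.31] [ 0.    0.   15.02]
```

View pics/m.png

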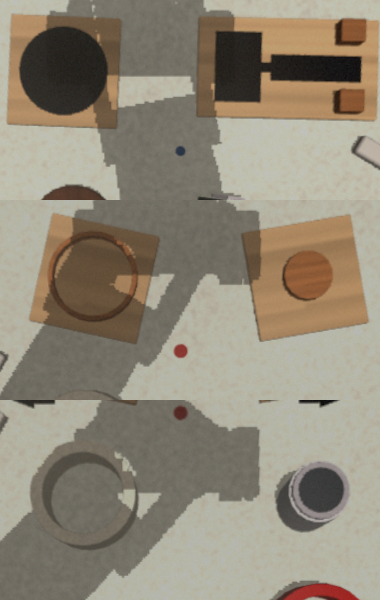

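Rectified survey, three strips:
- **Top:** baren disc at (63,70), dock with its T roller on the left and cheeks on the right.
- **Middle:** tin cup rim at (93,276), hub stub at (307,275).
- **Bottom:** cream tape at (84,493), tin at (320,490).

Now precise fits.

```bash
cat > fit.py <<'E'
from h import *
import pickle
def load(n): return cv2.imread(f'pics/w{n}.png'),pickle.load(open(f'cam{n}.pkl','rb'))
def circ(n,c,z,r,s=.075,mm=.5,dr=3):
    im,cam=load(n); o=ortho(im,cam,c[0]-s,c[0]+s,c[1]-s,c[1]+s,z,mm); g=cv2.GaussianBlur(cv2.cvtColor(o,6),(5,5),0)
    k=cv2.HoughCircles(g,cv2.HOUGH_GRADIENT,1,60,param1=60,param2=12,minRadius=int((r-dr)/mm),maxRadius=int((r+dr)/mm))
    if k is None: return None,o
    u,v,R=k[0][0]; cv2.circle(o,(int(u),int(v)),int(R),(0,255,0),1); return (c[0]+s-v*mm/1e3,c[1]+s-u*mm/1e3,R*mm),o
def rect(n,c,z,s,lo,hi,mm=.5):
    im,cam=load(n); o=ortho(im,cam,c[0]-s,c[0]+s,c[1]-s,c[1]+s,z,mm)
    m=cv2.morphologyEx(cv2.inRange(cv2.cvtColor(o,40),lo,hi),cv2.MORPH_OPEN,np.ones((5,5)))
    k,_=cv2.findContours(m,0,2); k=max(k,key=cv2.contourArea); (u,v),wh,a=cv2.minAreaRect(k)
    b=cv2.boxPoints(((u,v),wh,a)); cv2.polylines(o,[b.astype(int)],1,(0,255,0),1)
    e=b[1]-b[0] if np.linalg.norm(b[1]-b[0])>np.linalg.norm(b[2]-b[1]) else b[2]-b[1]
    ang=np.degrees(np.arctan2(-e[0],-e[1]))%180  # world angle of long side
    return (c[0]+s-v*mm/1e3,c[1]+s-u*mm/1e3,wh[0]*mm,wh[1]*mm,ang),o
E
python3 - <<'E'
from fit import *
wood=((5,70,25),(25,255,255)); blk=((0,0,0),(180,255,45))
J=[("padboard",rect(2,(.61,.315),.006,.075,*wood)),("paddisc",circ(2,(.61,.317),.006,44)),
("dockboard",rect(2,(.61,.09),.006,.105,*wood)),
("cupboard",rect(3,(.604,-.105),.006,.08,*wood)),("cuprim",circ(3,(.604,-.103),.015,44)),
("hubboard",rect(3,(.604,-.317),.006,.08,*wood)),("stub",circ(3,(.604,-.317),.016,24)),
("tape",circ(4,(.44,-.1),.03,50)),("tapein",circ(4,(.44,-.1),.03,38)),("tin",circ(4,(.435,-.315),.046,28)),("lid",circ(4,(.435,-.315),.05,25,dr=4)),
("baren",circ(1,(.45,.30),.014,42)),("handle",rect(1,(.45,.12),.03,.075,(5,70,70),(25,255,255)))]
T=[]
for n,(r,o) in J:
    print(n,None if r is None else np.round(r,4)); T.append(cv2.resize(o,(195,195)))
while len(T)<16:T.append(T[-1]*0)
cv2.imwrite('pics/fit1.png',np.vstack([np.hstack(T[i:i+4]) for i in range(0,16,4)])[:600] if 0 else cv2.resize(np.vstack([np.hstack(T[i:i+4]) for i in range(0,16,4)]),(600,600)))
E
```

```text
padboard [  0.6091   0.3163 110.1065 110.1007  87.6695]
paddisc [ 0.6092  0.3168 43.9   ]
dockboard [6.126000e-01 9.270000e-02 1.803162e+02 1.017454e+02 8.869310e+01]
cupboard [ 6.019000e-01 -1.040000e-01  1.101247e+02  1.100245e+02  7.741700e+01]
cuprim [ 0.6023 -0.1032 43.4   ]
hubboard [  0.6026  -0.3146 110.0243 110.5409  99.849 ]
stub [ 0.6018 -0.3142 24.75  ]
tape [ 0.4408 -0.0982 49.4   ]
tapein [ 0.4412 -0.0978 37.7   ]
tin [ 0.4382 -0.3158 26.2   ]
lid [ 0.4378 -0.3152 24.85  ]
baren [ 0.4518  0.3062 41.8   ]
handle [ 0.4389  0.0972 95.7647 27.2523 82.304 ]
```

View pics/fit1.png

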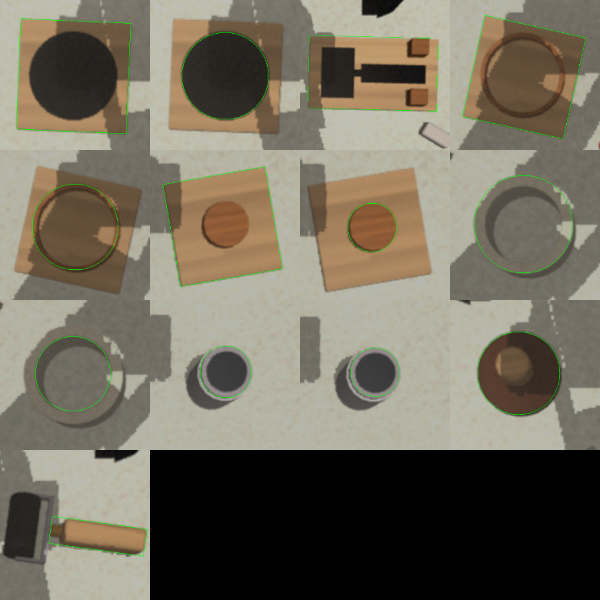

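```bash
cat >> fit.py <<'E'
def corners(n,c,z,s,lo,hi,mm=.5):
    im,cam=load(n); o=ortho(im,cam,c[0]-s,c[0]+s,c[1]-s,c[1]+s,z,mm)
    m=cv2.morphologyEx(cv2.inRange(cv2.cvtColor(o,40),lo,hi),cv2.MORPH_OPEN,np.ones((5,5)))
    k,_=cv2.findContours(m,0,2); h=cv2.convexHull(max(k,key=cv2.contourArea)); q=cv2.approxPolyN(h,4,ensure_convex=True).reshape(-1,2)
    return np.c_[c[0]+s-q[:,1]*mm/1e3,c[1]+s-q[:,0]*mm/1e3]
def brayer(n,g,z0=0.,yaw=90,mm=.5,s=.11):
    from scipy.optimize import minimize
    im,cam=load(n); o=ortho(im,cam,g[0]-s,g[0]+s,g[1]-s,g[1]+s,z0+.03,mm); hsv=cv2.cvtColor(o,40)
    mh=cv2.morphologyEx(cv2.inRange(hsv,(5,70,70),(25,255,255)),cv2.MORPH_OPEN,np.ones((31,31)))
    k,_=cv2.findContours(mh,0,2); k=max(k,key=cv2.contourArea); mh=cv2.drawContours(mh*0,[k],0,255,-1)
    P=np.array([[x,y,z] for x in(-.065,.02) for y in(-.012,.012) for z in(.008,.03)])
    t=cam[1]
    def hull(p):
        a=np.radians(p[2]); X=P@np.array([[np.cos(a),np.sin(a),0],[-np.sin(a),np.cos(a),0],[0,0,1]])+[p[0]/1e3,p[1]/1e3,z0]
        X=t+(X-t)*((z0+.03-t[2])/(X[:,2]-t[2]))[:,None]
        uv=np.c_[(g[1]+s-X[:,1])*1e3/mm,(g[0]+s-X[:,0])*1e3/mm]; return cv2.convexHull((uv*16).round().astype(np.int32))
    def cost(p):
        q=cv2.fillConvexPoly(np.zeros_like(mh),hull(p),255,shift=4); return 1-(q&mh).astype(bool).sum()/(q|mh).astype(bool).sum()
    best=minimize(cost,[g[0]*1e3,g[1]*1e3,yaw],method='Nelder-Mead',options=dict(initial_simplex=np.array([[0,0,0],[8,0,0],[0,8,0],[0,0,6]])+[g[0]*1e3,g[1]*1e3,yaw]))
    cv2.polylines(o,[hull(best.x)],1,(0,255,0),1,shift=4); return best.x,best.fun,o
E
python3 - <<'E'
from fit import *
q=corners(2,(.61,.09),.006,.105,(5,70,25),(25,255,255)); print(q.round(4),q.mean(0).round(4))
for a,b in((0,1),(1,2),(2,3),(3,0)): e=q[b]-q[a]; print(np.linalg.norm(e).round(4),np.degrees(np.arctan2(e[1],e[0])).round(2))
x,f,o=brayer(1,(.44,.118),0.,83); print(x,f); cv2.imwrite('pics/b1.png',o)
go(.445,.118,.12,-7)
E
```

```text
[[0.6615 0.001 ]
 [0.5595 0.004 ]
 [0.564  0.1845]
 [0.664  0.1815]] [0.6122 0.0928]
0.102 178.32
0.1806 88.57
0.1 -1.72
0.1805 -90.79
[442.22635934 113.2436694   87.12640129] 0.18190229459659513
t 4.8 at [ 0.4139 -0.1865  0.2493] psi 90.11 w 0.088
units [-1.06 10.15  4.31] [ 0.    0.   16.18]
```

View pics/b1.png

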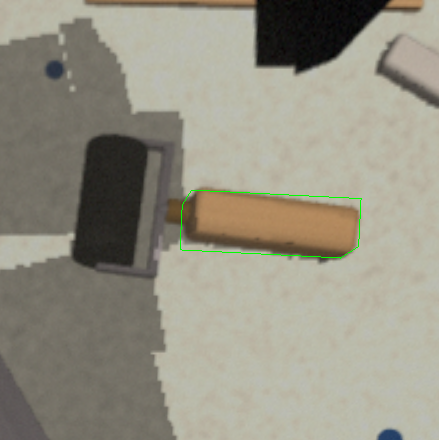

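The handle's long axis runs about 6° off, so the yaw is about 84°. The ink roller's origin is about (.4415,.1125). The dock's origin is about (.6116,.0878) with yaw 88.5°. Moving to pick up the ink roller.

Emit:
{"api": "servo_tool", "payload": {
  "series": [
    [-0.9,9.97,3.5,0,0,16],
    [-0.9,9.97,3.5,0,0,16],
    [-0.9,9.97,3.5,0,0,16],
    [-0.9,9.97,3.5,0,0,16],
    [-0.9,9.97,3.5,0,0,16]
  ],
  "grip": 60
}}

```text
t: 5.22
tcp_pos: [0.4296, -0.0144, 0.1887]
tcp_rot: [-0.851, -3.024, -0.0]
wrist_force: [0.1, -0.6, -0.2]
grip_width: 0.0605
grip_force: 0.0
```

```bash
python3 -c "
from h import *
go(.4415,.1125,.12,-6)"
```

```text
t 5.22 at [ 0.4296 -0.0144  0.1887] psi 58.58 w 0.0605
units [1.87 3.82 2.29] [ 0.   -0.   10.76]
```

Emit:
{"api": "servo_tool", "payload": {
  "series": [
    [1.7,3.5,2.0,0,0,10.5],
    [1.7,3.5,2.0,0,0,10.5],
    [1.7,3.5,2.0,0,0,10.5],
    [1.7,3.5,2.0,0,0,10.5],
    [1.7,3.5,2.0,0,0,10.5]
  ]
}}

```text
t: 5.63
tcp_pos: [0.4391, 0.1036, 0.1271]
tcp_rot: [-1.665, -2.659, 0.002]
wrist_force: [0.1, 0.0, -0.9]
grip_width: 0.06
grip_force: 0.0
```

Emit:
{"api": "servo_tool", "payload": {
  "series": [
    [0,0,0,0,0,4.4],
    [0,0,0,0,0,4.4],
    [0,0,0,0,0,4.4],
    [0,0,0,0,0,4.4],
    [0,0,0,0,0,4.4]
  ]
}}

```text
t: 6.05
tcp_pos: [0.4403, 0.1005, 0.1291]
tcp_rot: [-2.231, -2.211, 0.0]
wrist_force: [0.3, 0.8, -0.7]
grip_width: 0.0599
grip_force: 0.0
```

Emit:
{"api": "servo_tool", "payload": {
  "series": [
    [0,0,0,0,0,0],
    [0,0,0,0,0,0]
  ]
}}

```text
t: 6.22
tcp_pos: [0.44, 0.1002, 0.1292]
tcp_rot: [-2.226, -2.217, 0.0]
wrist_force: [-1.2, 0.1, 0.0]
grip_width: 0.0603
grip_force: 0.0
```

```bash
python3 -c "
from h import *
go(.4415,.1125,.023,-6)"
```

```text
t 6.22 at [0.44   0.1002 0.1292] psi -0.23 w 0.0603
units [0.41 0.05 3.54] [-0.    0.    0.96]
```

Emit:
{"api": "servo_tool", "payload": {
  "series": [
    [0.4,0.05,1.0,0,0,0.96],
    [0.4,0.05,2.0,0,0,0.96],
    [0.4,0.05,2.8,0,0,0.96],
    [0.4,0.05,3.3,0,0,0.96],
    [0.4,0.05,3.5,0,0,0.96]
  ]
}}

```text
t: 6.63
tcp_pos: [0.4405, 0.112, 0.0225]
tcp_rot: [-2.334, -2.1, 0.004]
wrist_force: [0.3, 0.7, 0.0]
grip_width: 0.06
grip_force: 0.0
```

Emit:
{"api": "servo_tool", "payload": {
  "series": [
    [0,0,0,0,0,0],
    [0,0,0,0,0,0],
    [0,0,0,0,0,0],
    [0,0,0,0,0,0],
    [0,0,0,0,0,0]
  ],
  "grip": 10,
  "squeeze": 25
}}

```text
t: 7.05
tcp_pos: [0.4417, 0.1119, 0.0252]
tcp_rot: [2.337, 2.098, 0.002]
wrist_force: [-0.0, 0.3, 0.5]
grip_width: 0.0285
grip_force: 0.0
```

```bash
python3 -c "
from h import *
go(.4415,.1125,.023,-6)"
```

```text
t 7.05 at [0.4417 0.1119 0.0252] psi -6.15 w 0.0285
units [ 0.02 -0.01  0.07] [ 0.02 -0.   -0.03]
```

Emit:
{"api": "servo_tool", "payload": {
  "series": [
    [0,0,0.05,0,0,0],
    [0,0,0.05,0,0,0],
    [0,0,0.05,0,0,0],
    [0,0,0.05,0,0,0]
  ]
}}

```text
t: 7.38
tcp_pos: [0.4413, 0.1119, 0.023]
tcp_rot: [2.338, 2.099, 0.0]
wrist_force: [-0.5, -0.2, -1.3]
grip_width: 0.01
grip_force: 0.0
```

Emit:
{"api": "servo_tool", "payload": {
  "series": [
    [0,0,-0.3,0,0,0],
    [0,0,-1,0,0,0],
    [0,0,-1.5,0,0,0],
    [0,0,-1.5,0,0,0],
    [0,0,-1.5,0,0,0]
  ]
}}

```text
t: 7.8
tcp_pos: [0.4416, 0.1119, 0.0682]
tcp_rot: [2.337, 2.098, 0.002]
wrist_force: [-0.1, 0.8, -0.7]
grip_width: 0.0102
grip_force: 0.0
```

```bash
python3 -c "
from h import *
go(.6116,.0878,.085,-1.5)"
```

```text
t 7.8 at [0.4416 0.1119 0.0682] psi -6.17 w 0.0102
units [-0.19  5.72 -0.55] [ 0.01 -0.   -0.78]
```

The fingers closed to 10 mm on nothing, so I'll look.

Run:
```python
from h import *
im,cam=wcam(); t=imaging.get_image("top")[120:330,120:440,::-1]
cv2.imwrite('pics/v.png',np.vstack([cv2.resize(im,(560,420))[:, :],cv2.resize(np.ascontiguousarray(t),(560,367))])[:600]) if 0 else cv2.imwrite('pics/v.png',np.hstack([cv2.resize(im,(400,300)),cv2.resize(np.ascontiguousarray(t),(400,300))]))
```

```text
(no output)
```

View pics/v.png

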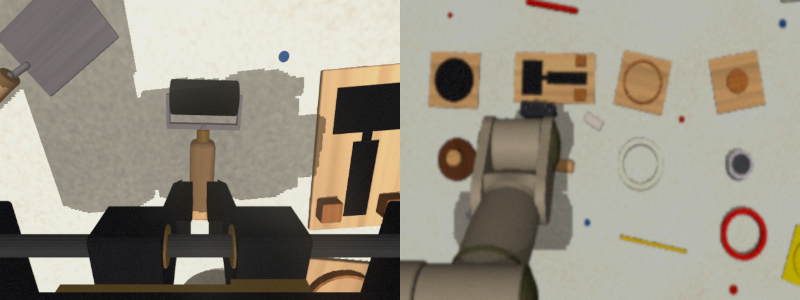

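Run:
```python
from h import *
o,p,R=pose(); print(o["grip_width"],o["grip_force"])
im,cam=wcam()
for w in(.005,.012):
  for z in(0,.019):
    X=np.array([[x,s*w,z] for x in(-.009,.009) for s in(-1,1)])
    for a in proj(cam,p+X@R.T): cv2.circle(im,tuple(int(v) for v in a),2,(0,255,0) if w<.01 else (0,0,255),-1)
for z,c in((0,(255,0,0)),(.045,(255,255,0))):
  a=np.radians(84);X=np.array([[.4415+x*np.cos(a)-y*np.sin(a),.1125+x*np.sin(a)+y*np.cos(a),z+.03] for x in(-.065,.02) for y in(-.012,.012)])
  for b in proj(cam,X): cv2.circle(im,tuple(int(v) for v in b),3,c,-1)
cv2.imwrite('pics/v2.png',cv2.resize(im[100:460,190:450],None,fx=1.6,fy=1.6))
```

```text
0.010019460215776814 0.0
```

View pics/v2.png

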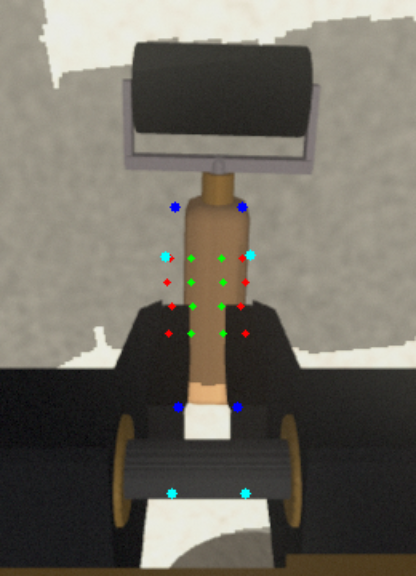

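Run:
```python
from h import *
print(env.tip_extent,[a for a in dir(env) if a[0]!='_'])
o,p,R=pose();im,cam=wcam()
for x in(-.009,0,.009):
  for z in(-.02,0,.019): print(x,z,proj(cam,p+R@np.array([x,.005,z])).round(0))
# closed finger extents along tool x: where actual tip edge is (raw)
print("raw tip edge v ~",100+305/1.6)
for k in "xyz": pass
for n in("brayer","eraser"):
  for c in("side","top"):
    imaging.get_image(c); print(n,c,[(np.round(d["xyz"],3),round(d["p"],2)) for d in imaging.recognise(c,n)])
s=imaging.get_image("side")[60:320,100:420,::-1]
cv2.imwrite('pics/s2.png',cv2.resize(np.ascontiguousarray(s),None,fx=2.3,fy=2.3))
```

```text
0.019 ['IKError', 'tip_extent']
-0.009 -0.02 [[330. 331.]]
-0.009 0 [[329. 309.]]
-0.009 0.019 [[328. 291.]]
0 -0.02 [[331. 314.]]
0 0 [[329. 293.]]
0 0.019 [[328. 276.]]
0.009 -0.02 [[331. 296.]]
0.009 0 [[330. 276.]]
0.009 0.019 [[329. 261.]]
raw tip edge v ~ 290.625
brayer side [(array([0.44 , 0.124, 0.028]), 0.62)]
brayer top [(array([0.44 , 0.067, 0.03 ]), 0.4)]
eraser side []
eraser top [(array([0.532, 0.007, 0.011]), 0.61)]
```

View pics/s2.png

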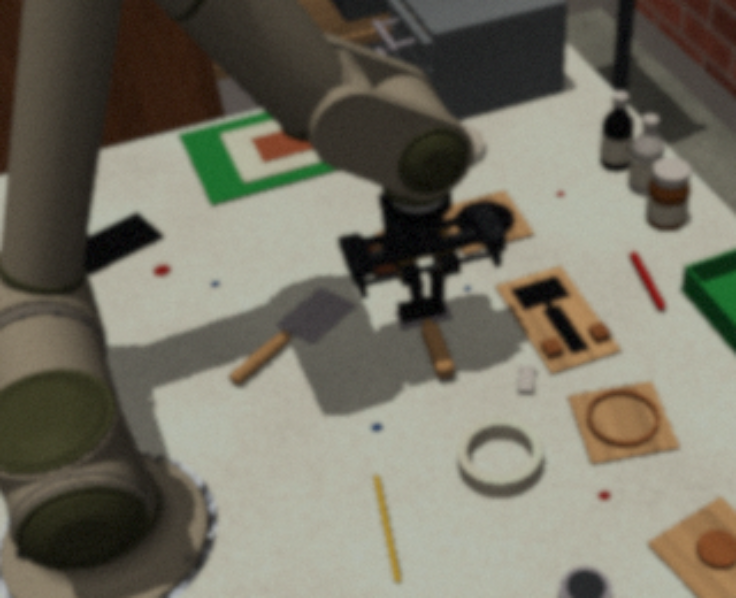

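The wrist view shows that the fingers closed above the handle. The tip edge sits at raw v≈291, where the stated geometry predicts 261. Survey 1 gives the same result: the tips look about 15 mm behind the reported TCP rather than 19 mm ahead. I'll measure it by gently touching bare table with the closed fingers.

Emit:
{"api": "servo_tool", "payload": {
  "series": [
    [-1.3,0,0,0,0,0],
    [-2.6,0,0,0,0,0],
    [-3.4,0,0.5,0,0,0],
    [-3.4,0,1.2,0,0,0],
    [-3.4,0,1.6,0,0,0]
  ]
}}

```text
t: 8.87
tcp_pos: [0.43, 0.0092, 0.0188]
tcp_rot: [-2.34, -2.095, 0.0]
wrist_force: [-0.4, 0.4, -0.4]
grip_width: 0.0099
grip_force: 0.0
```

Emit:
{"api": "servo_tool", "payload": {
  "series": [
    [0,0,0,0,0,0],
    [0,0,0.2,0,0,0],
    [0,0,0.3,0,0,0],
    [0,0,0.4,0,0,0],
    [0,0,0.4,0,0,0]
  ]
}}

```text
t: 9.28
tcp_pos: [0.4304, 0.0107, 0.0079]
tcp_rot: [2.337, 2.099, 0.0]
wrist_force: [-0.0, -0.5, 0.8]
grip_width: 0.0101
grip_force: 0.0
```

Emit:
{"api": "servo_tool", "payload": {
  "series": [
    [0,0,0.1,0,0,0],
    [0,0,0.2,0,0,0],
    [0,0,0.3,0,0,0],
    [0,0,0.4,0,0,0],
    [0,0,0.4,0,0,0]
  ]
}}

```text
t: 9.7
tcp_pos: [0.4301, 0.0105, -0.0046]
tcp_rot: [-2.337, -2.098, 0.001]
wrist_force: [0.0, -0.3, -0.2]
grip_width: 0.0097
grip_force: 0.0
```

Emit:
{"api": "servo_tool", "payload": {
  "series": [
    [0,0,0.07,0,0,0],
    [0,0,0.14,0,0,0],
    [0,0,0.14,0,0,0]
  ]
}}

```text
t: 9.95
tcp_pos: [0.4303, 0.0105, -0.0086]
tcp_rot: [-2.338, -2.098, 0.0]
wrist_force: [-0.3, -0.4, 0.1]
grip_width: 0.01
grip_force: 0.0
```

Emit:
{"api": "servo_tool", "payload": {
  "series": [
    [0,0,0.05,0,0,0],
    [0,0,0.1,0,0,0],
    [0,0,0.1,0,0,0]
  ]
}}

```text
t: 10.2
tcp_pos: [0.4303, 0.0105, -0.0115]
tcp_rot: [-2.338, -2.099, 0.0]
wrist_force: [0.1, -0.5, -1.5]
grip_width: 0.0102
grip_force: 0.0
```

Emit:
{"api": "servo_tool", "payload": {
  "series": [
    [0,0,0.04,0,0,0],
    [0,0,0.07,0,0,0],
    [0,0,0.07,0,0,0]
  ]
}}

```text
t: 10.45
tcp_pos: [0.4304, 0.0105, -0.0128]
tcp_rot: [2.337, 2.098, 0.0]
wrist_force: [-1.9, 0.7, 11.0]
grip_width: 0.0098
grip_force: 5.8
```

Emit:
{"api": "servo_tool", "payload": {
  "series": [
    [0,0,0.04,0,0,0],
    [0,0,0.07,0,0,0],
    [0,0,0.07,0,0,0]
  ]
}}

```text
t: 10.7
tcp_pos: [0.4305, 0.0105, -0.0129]
tcp_rot: [2.336, 2.098, 0.002]
wrist_force: [-10.8, 2.3, 47.4]
grip_width: 0.0101
grip_force: 24.0
```

Contact came at reported z = −12.5 mm, so the true fingertips are 12.5 mm above the reported TCP. My commanded heights need to be about 31 mm lower than the stated geometry. I'll back off and grasp the ink roller.

Emit:
{"api": "servo_tool", "payload": {
  "series": [
    [0,0,-1.2,0,0,0],
    [0.5,0,-2.0,0,0,0],
    [1.8,0,-2.0,0,0,0],
    [3.0,0,-2.0,0,0,0],
    [3.4,0.1,-2.0,0,0,0]
  ],
  "grip": 60
}}

```text
t: 11.12
tcp_pos: [0.444, 0.1148, 0.0451]
tcp_rot: [2.335, 2.101, 0.002]
wrist_force: [-1.0, -0.1, -0.2]
grip_width: 0.0414
grip_force: 0.0
```

Emit:
{"api": "servo_tool", "payload": {
  "series": [
    [0,0,0,0,0,0],
    [0,0,0,0,0,0],
    [0,0,0,0,0,0]
  ]
}}

```text
t: 11.37
tcp_pos: [0.4441, 0.1109, 0.0443]
tcp_rot: [-2.338, -2.098, 0.001]
wrist_force: [0.5, -1.0, 0.3]
grip_width: 0.0595
grip_force: 0.0
```

```bash
python3 -c "
from h import *
go(.4420,.1125,-.008,-6)"
```

```text
t 11.37 at [0.4441 0.1109 0.0443] psi -6.19 w 0.0595
units [ 0.05 -0.07  1.74] [-0.    0.   -0.03]
```

Emit:
{"api": "servo_tool", "payload": {
  "series": [
    [0.05,-0.06,0.7,0,0,0],
    [0.05,-0.06,1.3,0,0,0],
    [0.05,-0.06,1.6,0,0,0],
    [0.05,-0.06,1.74,0,0,0],
    [0.05,-0.06,1.74,0,0,0]
  ]
}}

```text
t: 11.78
tcp_pos: [0.4424, 0.1126, -0.0082]
tcp_rot: [-2.338, -2.097, 0.002]
wrist_force: [-0.0, 0.1, -0.8]
grip_width: 0.0601
grip_force: 0.0
```

Emit:
{"api": "servo_tool", "payload": {
  "series": [
    [0,0,0,0,0,0],
    [0,0,0,0,0,0],
    [0,0,0,0,0,0],
    [0,0,0,0,0,0],
    [0,0,0,0,0,0]
  ],
  "grip": 10,
  "squeeze": 25
}}

```text
t: 12.2
tcp_pos: [0.4428, 0.1133, -0.0073]
tcp_rot: [2.337, 2.099, 0.001]
wrist_force: [-0.6, 0.1, 0.1]
grip_width: 0.0286
grip_force: 0.0
```

Emit:
{"api": "servo_tool", "payload": {
  "series": [
    [0,0,0,0,0,0],
    [0,0,0,0,0,0],
    [0,0,0,0,0,0]
  ]
}}

```text
t: 12.45
tcp_pos: [0.4429, 0.1133, -0.0074]
tcp_rot: [2.337, 2.098, 0.001]
wrist_force: [0.9, 0.1, 5.6]
grip_width: 0.0238
grip_force: 24.9
```

```bash
python3 -c "
from h import *
print(monitor.get_obs()['grip_force'])
go(.6116,.0878,.05,-1.5)"
```

```text
24.92247635498643
t 12.45 at [ 0.4429  0.1133 -0.0074] psi -6.17 w 0.0238
units [-0.24  5.68 -1.91] [ 0.01 -0.   -0.78]
```

Gripped (23.8 mm, 25 N). Lifting and carrying it to the dock.

Emit:
{"api": "servo_tool", "payload": {
  "series": [
    [0,0,-0.8,0,0,0],
    [0,0.5,-1.7,0,0,0],
    [-0.1,1.8,-1.9,0,0,-0.4],
    [-0.15,3.0,-1.9,0,0,-0.77],
    [-0.2,4.2,-1.9,0,0,-0.77]
  ]
}}

```text
t: 12.87
tcp_pos: [0.5687, 0.0935, 0.05]
tcp_rot: [2.248, 2.193, 0.001]
wrist_force: [0.1, 0.7, -1.5]
grip_width: 0.0239
grip_force: 24.9
```

Emit:
{"api": "servo_tool", "payload": {
  "series": [
    [0,0.9,0,0,0,0],
    [0,1.45,0,0,0,0],
    [0,1.45,0,0,0,0],
    [0,1.45,0,0,0,0],
    [0,1.45,0,0,0,0]
  ]
}}

```text
t: 13.28
tcp_pos: [0.6094, 0.0928, 0.0487]
tcp_rot: [-2.25, -2.19, 0.003]
wrist_force: [-0.2, -0.1, -2.5]
grip_width: 0.0235
grip_force: 24.9
```

```bash
python3 -c "
from h import *
print(monitor.get_obs()['grip_force'])
go(.6116,.0886,-.0005,-1.6)"
```

```text
24.91530711762607
t 13.28 at [0.6094 0.0928 0.0487] psi -1.53 w 0.0235
units [-0.14  0.08  1.64] [-0.02 -0.    0.01]
```

Emit:
{"api": "servo_tool", "payload": {
  "series": [
    [-0.14,0.1,0.6,0,0,0],
    [-0.14,0.1,1.1,0,0,0],
    [-0.14,0.1,1.4,0,0,0],
    [-0.14,0.1,1.55,0,0,0],
    [-0.14,0.1,1.6,0,0,0]
  ]
}}

```text
t: 13.7
tcp_pos: [0.6128, 0.0885, 0.0009]
tcp_rot: [-2.25, -2.191, 0.002]
wrist_force: [0.3, -0.3, -2.1]
grip_width: 0.0239
grip_force: 24.9
```

Emit:
{"api": "servo_tool", "payload": {
  "series": [
    [0,0,0.03,0,0,0],
    [0,0,0.05,0,0,0],
    [0,0,0.05,0,0,0]
  ]
}}

```text
t: 13.95
tcp_pos: [0.6139, 0.0884, 0.0004]
tcp_rot: [2.251, 2.191, 0.001]
wrist_force: [-0.0, 0.3, -1.9]
grip_width: 0.024
grip_force: 24.9
```

```bash
python3 -c "
from h import *
print(monitor.get_obs()['wrist_force'])
go(.6123,.0886,-.0014,-1.6)"
```

```text
[-0.03482517  0.29601833 -1.89478799]
t 13.95 at [6.139e-01 8.840e-02 4.000e-04] psi -1.54 w 0.024
units [ 0.01 -0.05  0.06] [0.01 0.   0.01]
```

Emit:
{"api": "servo_tool", "payload": {
  "series": [
    [0,-0.05,0.03,0,0,0],
    [0,-0.05,0.06,0,0,0],
    [0,-0.05,0.06,0,0,0],
    [0,-0.05,0.06,0,0,0]
  ]
}}

```text
t: 14.28
tcp_pos: [0.6121, 0.0884, -0.0014]
tcp_rot: [2.251, 2.191, 0.0]
wrist_force: [-2.2, -0.0, 5.6]
grip_width: 0.0238
grip_force: 24.9
```

Emit:
{"api": "servo_tool", "payload": {
  "series": [
    [0,0,0.02,0,0,0],
    [0,0,0.03,0,0,0],
    [0,0,0.03,0,0,0]
  ]
}}

```text
t: 14.53
tcp_pos: [0.6121, 0.0884, -0.0014]
tcp_rot: [2.251, 2.191, 0.001]
wrist_force: [-5.5, -0.0, 12.5]
grip_width: 0.0238
grip_force: 24.9
```

Seated. Releasing and raising, turning back to 90° to check.

Emit:
{"api": "servo_tool", "payload": {
  "series": [
    [0,0,-0.05,0,0,0],
    [0,0,-0.05,0,0,0],
    [0,0,-0.05,0,0,0],
    [0,0,-0.05,0,0,0],
    [0,0,-0.05,0,0,0]
  ],
  "grip": 46
}}

```text
t: 14.95
tcp_pos: [0.6122, 0.0883, -0.0017]
tcp_rot: [-2.251, -2.191, 0.0]
wrist_force: [0.1, -1.0, 0.0]
grip_width: 0.0461
grip_force: 0.0
```

Emit:
{"api": "servo_tool", "payload": {
  "series": [
    [0,0,-1,0,0,0],
    [0,0,-2.3,0,0,0],
    [0,-0.5,-3.6,0,0,-1.2],
    [0,-1.4,-4.9,0,0,-2.4],
    [0,-1.4,-6.2,0,0,-3.6]
  ]
}}

```text
t: 15.37
tcp_pos: [0.5668, 0.0899, 0.1826]
tcp_rot: [-1.793, -2.575, 0.004]
wrist_force: [1.5, 0.5, -0.1]
grip_width: 0.046
grip_force: 0.0
```

Emit:
{"api": "servo_tool", "payload": {
  "series": [
    [0,0,-1.3,0,0,-11.6],
    [0,0,-2,0,0,-11.6],
    [0,0,-2,0,0,-11.6],
    [0,0,-2,0,0,-11.6],
    [0,0,-2,0,0,-11.6]
  ]
}}

```text
t: 15.78
tcp_pos: [0.5704, 0.0895, 0.2426]
tcp_rot: [0.916, 3.005, 0.0]
wrist_force: [-0.1, -0.1, -0.1]
grip_width: 0.0461
grip_force: 0.0
```

Emit:
{"api": "servo_tool", "payload": {
  "series": [
    [0,0,0,0,0,-5.7],
    [0,0,0,0,0,-5.7],
    [0,0,0,0,0,-5.7],
    [0,0,0,0,0,-5.7],
    [0,0,0,0,0,-5.7]
  ]
}}

```text
t: 16.2
tcp_pos: [0.5703, 0.0895, 0.2421]
tcp_rot: [0.008, -3.141, -0.0]
wrist_force: [-0.7, -1.1, 1.2]
grip_width: 0.0459
grip_force: 0.0
```

Emit:
{"api": "servo_tool", "payload": {
  "series": [
    [0,0,0,0,0,0],
    [0,0,0,0,0,0]
  ]
}}

```text
t: 16.37
tcp_pos: [0.5703, 0.0895, 0.2422]
tcp_rot: [-0.006, -3.141, 0.0]
wrist_force: [-0.1, -0.6, -1.4]
grip_width: 0.0461
grip_force: 0.0
```

```bash
python3 shot.py 5 .4518 .3062 .06 90
python3 - <<'E'
from fit import *
im,cam=load(5); o=ortho(im,cam,.54,.68,-.01,.20,.006,.5)
# draw board centreline + expected origin at z=.006 and expected roller/handle outline
a=np.radians(88.4)
def w(x,y,z):
    X=np.array([.6116+x*np.cos(a)-y*np.sin(a),.0878+x*np.sin(a)+y*np.cos(a),z]);t=cam[1];X=t+(X-t)*((.006-t[2])/(X[2]-t[2]));return (int((.20-X[1])*2000),int((.68-X[0])*2000))
cv2.polylines(o,[np.array([w(x,y,.036) for x,y in((-.065,-.012),(.02,-.012),(.02,.012),(-.065,.012))])],1,(0,255,0),1)
cv2.polylines(o,[np.array([w(x,y,.006) for x,y in((-.085,-.05),(.095,-.05),(.095,.05),(-.085,.05))])],1,(255,0,0),1)
cv2.polylines(o,[np.array([w(x,y,.022) for x,y in((.044,-.03),(.076,-.03),(.076,.03),(.044,.03))])],1,(0,0,255),1)
cv2.imwrite('pics/d1.png',cv2.resize(o,None,fx=1.8,fy=1.8))
E
```

```text
t 16.42 at [0.5703 0.0895 0.2422] psi 89.76 w 0.0457
units [3.98 7.21 6.07] [ 0.   -0.   -0.04]
```

View pics/d1.png

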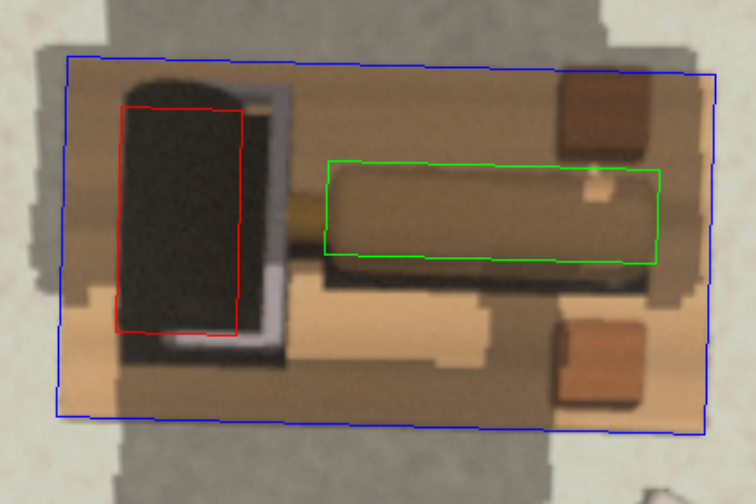

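The roller sits on its silhouette, aligned to about 1 mm. The handle is between the cheeks, which are at (600,115) and (600,362). Next is the baren.

Emit:
{"api": "servo_tool", "payload": {
  "series": [
    [4,7.2,6,0,0,0],
    [4,7.2,6,0,0,0],
    [4,7.2,6,0,0,0],
    [4,7.2,6,0,0,0],
    [4,7.2,6,0,0,0]
  ],
  "grip": 60
}}

```text
t: 16.83
tcp_pos: [0.4878, 0.2379, 0.1188]
tcp_rot: [0.006, 3.141, 0.0]
wrist_force: [-0.4, 1.4, -0.8]
grip_width: 0.06
grip_force: 0.0
```

```bash
python3 -c "
from h import *
go(.4522,.3062,.05,90)"
```

```text
t 16.83 at [0.4878 0.2379 0.1188] psi 89.77 w 0.06
units [1.2  2.27 2.29] [ 0.    0.01 -0.04]
```

Emit:
{"api": "servo_tool", "payload": {
  "series": [
    [1.2,2.27,2.3,0,0,0],
    [1.2,2.27,2.3,0,0,0],
    [1.2,2.27,2.3,0,0,0],
    [1.2,2.27,2.3,0,0,0],
    [1.2,2.27,2.3,0,0,0]
  ]
}}

```text
t: 17.25
tcp_pos: [0.4526, 0.3052, 0.0504]
tcp_rot: [-0.002, -3.141, 0.001]
wrist_force: [0.0, 0.2, 0.2]
grip_width: 0.0601
grip_force: 0.0
```

```bash
python3 -c "
from h import *
go(.4522,.3062,.0055,90)"
```

```text
t 17.25 at [0.4526 0.3052 0.0504] psi 89.94 w 0.0601
units [0.01 0.03 1.5 ] [-0.   -0.01 -0.01]
```

Emit:
{"api": "servo_tool", "payload": {
  "series": [
    [0,0,0.6,0,0,0],
    [0,0,1.1,0,0,0],
    [0,0,1.4,0,0,0],
    [0,0,1.5,0,0,0],
    [0,0,1.5,0,0,0]
  ]
}}

```text
t: 17.67
tcp_pos: [0.4534, 0.3043, 0.0059]
tcp_rot: [0.004, 3.141, -0.0]
wrist_force: [0.4, 0.6, 0.3]
grip_width: 0.0601
grip_force: 0.0
```

Emit:
{"api": "servo_tool", "payload": {
  "series": [
    [0,0,0,0,0,0],
    [0,0,0,0,0,0],
    [0,0,0,0,0,0],
    [0,0,0,0,0,0],
    [0,0,0,0,0,0]
  ],
  "grip": 20
}}

```text
t: 18.08
tcp_pos: [0.4531, 0.3051, 0.0062]
tcp_rot: [0.001, 3.141, 0.001]
wrist_force: [-1.0, 1.1, 2.2]
grip_width: 0.0317
grip_force: 25.0
```

Emit:
{"api": "servo_tool", "payload": {
  "series": [
    [0,0,0,0,0,0],
    [0,0,0,0,0,0]
  ]
}}

```text
t: 18.25
tcp_pos: [0.453, 0.3051, 0.0061]
tcp_rot: [0.001, 3.141, 0.001]
wrist_force: [-0.4, 0.9, 6.0]
grip_width: 0.0317
grip_force: 25.0
```

```bash
python3 -c "
from h import *
go(.6096,.3164,.05,90)"
```

```text
t 18.25 at [0.453  0.3051 0.0061] psi 89.95 w 0.0317
units [-5.22  0.38 -1.46] [ 0.    0.01 -0.01]
```

Emit:
{"api": "servo_tool", "payload": {
  "series": [
    [0,0,-0.8,0,0,0],
    [-0.7,0.05,-1.4,0,0,0],
    [-2,0.2,-1.4,0,0,0],
    [-3.3,0.3,-1.4,0,0,0],
    [-4.5,0.36,-1.4,0,0,0]
  ]
}}

```text
t: 18.67
tcp_pos: [0.5893, 0.3157, 0.0478]
tcp_rot: [0.001, 3.142, -0.0]
wrist_force: [0.0, -0.1, -1.8]
grip_width: 0.0317
grip_force: 25.0
```

Emit:
{"api": "servo_tool", "payload": {
  "series": [
    [-0.6,0,0,0,0,0],
    [-0.75,0,0,0,0,0],
    [-0.75,0,0.4,0,0,0],
    [-0.75,0,0.8,0,0,0],
    [-0.75,0,0.9,0,0,0]
  ]
}}

```text
t: 19.08
tcp_pos: [0.6075, 0.3153, 0.0174]
tcp_rot: [-0.0, -3.136, 0.003]
wrist_force: [0.1, 1.1, -1.7]
grip_width: 0.0319
grip_force: 25.0
```

```bash
python3 -c "
from h import *
go(.6104,.316,.0125,90)"
```

```text
t 19.08 at [0.6075 0.3153 0.0174] psi 89.99 w 0.0319
units [-0.1   0.02  0.16] [-0.02 -0.05 -0.  ]
```

Emit:
{"api": "servo_tool", "payload": {
  "series": [
    [-0.06,0.02,0,0,0,0],
    [-0.06,0.02,0.06,0,0,0],
    [-0.06,0.02,0.12,0,0,0],
    [-0.06,0.02,0.15,0,0,0],
    [-0.06,0.02,0.15,0,0,0]
  ]
}}

```text
t: 19.5
tcp_pos: [0.612, 0.3162, 0.0163]
tcp_rot: [0.001, 3.141, -0.0]
wrist_force: [-0.4, 0.2, -1.4]
grip_width: 0.0317
grip_force: 25.0
```

Emit:
{"api": "servo_tool", "payload": {
  "series": [
    [0,0,0.02,0,0,0],
    [0,0,0.03,0,0,0],
    [0,0,0.03,0,0,0]
  ]
}}

```text
t: 19.75
tcp_pos: [0.6121, 0.3161, 0.0153]
tcp_rot: [0.001, 3.142, 0.0]
wrist_force: [0.4, 0.6, -2.0]
grip_width: 0.0319
grip_force: 25.0
```

Emit:
{"api": "servo_tool", "payload": {
  "series": [
    [0.055,0,0.03,0,0,0],
    [0.055,0,0.06,0,0,0],
    [0.055,0,0.09,0,0,0],
    [0.055,0,0.1,0,0,0],
    [0.055,0,0.1,0,0,0]
  ]
}}

```text
t: 20.17
tcp_pos: [0.6104, 0.3162, 0.0123]
tcp_rot: [-0.001, -3.142, -0.0]
wrist_force: [0.7, 0.6, -1.2]
grip_width: 0.032
grip_force: 25.0
```

Emit:
{"api": "servo_tool", "payload": {
  "series": [
    [0,0,0.02,0,0,0],
    [0,0,0.03,0,0,0],
    [0,0,0.03,0,0,0]
  ]
}}

```text
t: 20.42
tcp_pos: [0.6105, 0.3161, 0.0122]
tcp_rot: [0.001, 3.141, 0.0]
wrist_force: [-3.8, -0.8, 5.1]
grip_width: 0.0316
grip_force: 25.0
```

Emit:
{"api": "servo_tool", "payload": {
  "series": [
    [0,0,0,0,0,0],
    [0,0,0,0,0,0],
    [0,0,0,0,0,0],
    [0,0,0,0,0,0],
    [0,0,-0.2,0,0,0]
  ],
  "grip": 60
}}

```text
t: 20.83
tcp_pos: [0.6099, 0.3159, 0.0163]
tcp_rot: [-0.002, -3.14, 0.001]
wrist_force: [-0.1, 0.1, 0.5]
grip_width: 0.0601
grip_force: 0.0
```

Emit:
{"api": "servo_tool", "payload": {
  "series": [
    [0,0,-1,0,0,0],
    [0,0,-2.3,0,0,0],
    [0.6,-0.6,-3.6,0,0,0],
    [1.3,-1.6,-4.6,0,0,0],
    [1.3,-2.8,-5,0,0,0]
  ]
}}

```text
t: 21.25
tcp_pos: [0.5704, 0.2381, 0.1692]
tcp_rot: [-0.004, 3.138, 0.002]
wrist_force: [1.0, -0.8, 0.1]
grip_width: 0.0601
grip_force: 0.0
```

Emit:
{"api": "servo_tool", "payload": {
  "series": [
    [0,0,-1.3,0,0,0],
    [0,0,-2.6,0,0,0],
    [0,0,-2.6,0,0,0],
    [0,0,-2.6,0,0,0]
  ]
}}

```text
t: 21.58
tcp_pos: [0.5724, 0.2367, 0.246]
tcp_rot: [0.002, 3.136, 0.002]
wrist_force: [0.4, -1.0, -0.8]
grip_width: 0.06
grip_force: 0.0
```

```bash
python3 shot.py 6 .4411 -.054 .06 90
python3 - <<'E'
from fit import *
r,o=circ(6,(.61,.316),.02,42); print(r)
print(np.round(rect(6,(.61,.315),.006,.075,(5,70,25),(25,255,255))[0],4))
cv2.imwrite('pics/d2.png',o)
E
```

```text
t 21.63 at [0.5718 0.2366 0.2438] psi 89.95 w 0.0597
units [ 4.35 -9.69  6.12] [ 0.    0.01 -0.01]
(np.float32(0.60575), np.float32(0.31425), np.float32(42.5))
[  0.6091   0.3165 109.789  110.0797 177.6531]
```

View pics/d2.png

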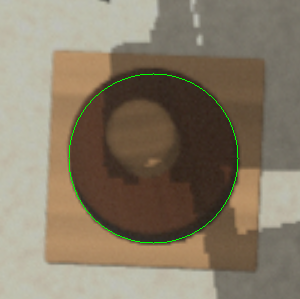

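Run:
```python
from fit import *
im,cam=load(6); o=ortho(im,cam,.55,.67,.256,.376,.02,1.); g=cv2.cvtColor(o,40)
for nm,L in(("along y at x=.610",g[60]),("x=.595",g[75]),("along x at y=.316",g[:,60]),("y=.30",g[:,76])):
    print(nm); print(' '.join(f"{i}:{a[0]},{a[1]},{a[2]}" for i,a in enumerate(L) if i<26 or i>92))
```

```text
along y at x=.610
0:28,23,190 1:28,24,189 2:28,23,190 3:28,23,189 4:30,24,190 5:30,24,191 6:30,24,190 7:28,24,189 8:27,26,183 9:21,46,173 10:17,84,169 11:16,108,167 12:15,108,170 13:15,109,169 14:15,108,170 15:15,107,171 16:16,108,170 17:15,109,169 18:15,110,158 19:14,108,127 20:13,118,93 21:10,124,84 22:12,122,86 23:11,121,84 24:11,120,85 25:11,126,85 93:11,107,57 94:11,107,57 95:11,118,54 96:10,109,56 97:8,105,56 98:12,105,56 99:13,110,58 100:10,104,59 101:10,97,55 102:12,83,46 103:14,74,45 104:15,96,64 105:16,106,94 106:16,107,107 107:16,106,106 108:15,109,105 109:16,109,105 110:15,108,106 111:15,108,106 112:16,107,105 113:16,105,104 114:15,103,104 115:17,93,99 116:20,48,107 117:20,33,116 118:20,33,117 119:19,31,116
x=.595
0:30,22,189 1:28,24,190 2:28,25,190 3:30,24,189 4:30,23,190 5:28,21,190 6:26,22,189 7:28,20,189 8:24,30,181 9:16,71,175 10:15,103,178 11:16,108,181 12:15,107,181 13:15,109,180 14:15,111,180 15:16,110,179 16:16,110,179 17:15,110,179 18:15,108,181 19:15,108,182 20:15,104,150 21:15,94,100 22:13,99,77 23:11,113,79 24:11,120,85 25:11,120,87 93:13,114,56 94:12,123,56 
[... 1090 characters left out ...]
18 1:21,34,120 2:22,31,122 3:23,33,124 4:23,33,123 5:22,31,122 6:20,32,121 7:20,32,120 8:24,31,117 9:26,30,118 10:24,32,120 11:21,36,120 12:20,44,115 13:16,80,109 14:15,100,110 15:15,108,111 16:16,107,110 17:15,99,108 18:16,103,106 19:15,102,110 20:16,100,107 21:16,106,96 22:14,111,76 23:12,106,60 24:10,103,57 25:10,102,55 93:10,123,79 94:11,124,80 95:11,129,81 96:11,126,81 97:11,124,80 98:10,117,70 99:11,97,55 100:15,88,52 101:14,65,51 102:10,46,50 103:13,37,48 104:14,67,57 105:15,95,89 106:16,108,142 107:16,111,179 108:14,110,181 109:15,108,180 110:15,108,179 111:15,109,178 112:16,112,176 113:15,111,174 114:15,111,173 115:15,110,172 116:16,110,171 117:15,109,166 118:16,97,147 119:19,57,135
```

The baren is within about 1 mm of the disc centre. Next is the cream tape, already confirmed in the enlarged survey strip and clearly distinct from the red ring. I'll pinch its +y wall.

Emit:
{"api": "servo_tool", "payload": {
  "series": [
    [4.34,-9.69,5,0,0,0],
    [4.34,-9.69,5,0,0,0],
    [4.34,-9.69,5,0,0,0],
    [4.34,-9.69,5,0,0,0],
    [4.34,-9.69,5,0,0,0]
  ],
  "grip": 40
}}

```text
t: 22.05
tcp_pos: [0.4926, 0.0637, 0.1525]
tcp_rot: [-0.0, -3.139, -0.0]
wrist_force: [1.6, -0.0, -0.4]
grip_width: 0.0399
grip_force: 0.0
```

```bash
python3 -c "
from h import *
go(.4413,-.054,.06,90)"
```

```text
t 22.05 at [0.4926 0.0637 0.1525] psi 90.0 w 0.0399
units [ 1.7  -3.92  3.09] [ 0.   -0.03 -0.  ]
```

Emit:
{"api": "servo_tool", "payload": {
  "series": [
    [1.7,-3.92,3.1,0,0,0],
    [1.7,-3.92,3.1,0,0,0],
    [1.7,-3.92,3.1,0,0,0],
    [1.7,-3.92,3.1,0,0,0],
    [1.7,-3.92,3.1,0,0,0]
  ]
}}

```text
t: 22.47
tcp_pos: [0.4397, -0.0549, 0.0577]
tcp_rot: [-0.007, -3.133, -0.004]
wrist_force: [0.7, 0.2, 0.2]
grip_width: 0.0399
grip_force: 0.0
```

Emit:
{"api": "servo_tool", "payload": {
  "series": [
    [0,0,0,0,0,0],
    [0,0,0,0,0,0]
  ]
}}

```text
t: 22.63
tcp_pos: [0.4435, -0.0524, 0.0614]
tcp_rot: [-0.002, -3.141, -0.001]
wrist_force: [0.1, 0.0, 0.4]
grip_width: 0.0401
grip_force: 0.0
```

```bash
python3 -c "
from h import *
go(.4413,-.054,.0017,90)"
```

```text
t 22.63 at [ 0.4435 -0.0524  0.0614] psi 89.94 w 0.0401
units [ 0.07 -0.05  1.99] [ 0.01 -0.01 -0.01]
```

Emit:
{"api": "servo_tool", "payload": {
  "series": [
    [0.07,-0.05,0.8,0,0,0],
    [0.07,-0.05,1.4,0,0,0],
    [0.07,-0.05,1.8,0,0,0],
    [0.07,-0.05,1.98,0,0,0],
    [0.07,-0.05,1.98,0,0,0]
  ]
}}

```text
t: 23.05
tcp_pos: [0.4415, -0.0534, 0.0018]
tcp_rot: [0.001, -3.141, -0.001]
wrist_force: [-0.4, 0.3, 1.3]
grip_width: 0.0401
grip_force: 0.0
```

Emit:
{"api": "servo_tool", "payload": {
  "series": [
    [0,0,0,0,0,0],
    [0,0,0,0,0,0],
    [0,0,0,0,0,0],
    [0,0,0,0,0,0],
    [0,0,0,0,0,0]
  ],
  "grip": 4,
  "squeeze": 30
}}

```text
t: 23.47
tcp_pos: [0.4417, -0.0544, 0.0027]
tcp_rot: [0.002, 3.141, -0.0]
wrist_force: [-0.4, 1.0, 5.6]
grip_width: 0.0125
grip_force: 28.8
```

Emit:
{"api": "servo_tool", "payload": {
  "series": [
    [0,0,0,0,0,0],
    [0,0,0,0,0,0]
  ]
}}

```text
t: 23.63
tcp_pos: [0.4417, -0.0544, 0.0027]
tcp_rot: [0.002, 3.141, -0.0]
wrist_force: [-1.2, 1.5, 6.0]
grip_width: 0.0125
grip_force: 28.8
```

```bash
python3 -c "
from h import *
go(.6024,-.270,.06,90)"
```

```text
t 23.63 at [ 0.4417 -0.0544  0.0027] psi 89.94 w 0.0125
units [-5.37 -7.18 -1.9 ] [-0.    0.01 -0.01]
```

Emit:
{"api": "servo_tool", "payload": {
  "series": [
    [0,0,-0.7,0,0,0],
    [0,0,-1.5,0,0,0],
    [-0.6,-0.7,-1.9,0,0,0],
    [-1.3,-1.7,-1.9,0,0,0],
    [-2.1,-2.8,-1.9,0,0,0]
  ]
}}

```text
t: 24.05
tcp_pos: [0.5048, -0.1389, 0.0604]
tcp_rot: [-0.001, 3.141, -0.001]
wrist_force: [0.6, 0.4, -2.4]
grip_width: 0.0123
grip_force: 28.8
```

Emit:
{"api": "servo_tool", "payload": {
  "series": [
    [-0.8,-1,0,0,0,0],
    [-1.6,-2.1,0,0,0,0],
    [-2.4,-3.2,0,0,0,0],
    [-3.0,-4.1,0,0,0,0],
    [-3.3,-4.4,0,0,0,0]
  ]
}}

```text
t: 24.47
tcp_pos: [0.6044, -0.2745, 0.0586]
tcp_rot: [0.005, 3.141, -0.002]
wrist_force: [0.3, -0.1, -1.2]
grip_width: 0.0123
grip_force: 28.8
```

Emit:
{"api": "servo_tool", "payload": {
  "series": [
    [0,0,0,0,0,0],
    [0,0,0,0,0,0],
    [0,0,0,0,0,0]
  ]
}}

```text
t: 24.72
tcp_pos: [0.6025, -0.2694, 0.0589]
tcp_rot: [-0.001, -3.14, -0.002]
wrist_force: [-0.3, 0.1, -1.7]
grip_width: 0.0124
grip_force: 28.8
```

```bash
python3 -c "
from h import *
go(.6029,-.2708,.0087,90)"
```

```text
t 24.72 at [ 0.6025 -0.2694  0.0589] psi 89.98 w 0.0124
units [-0.02 -0.05  1.67] [ 0.01 -0.01 -0.  ]
```

Emit:
{"api": "servo_tool", "payload": {
  "series": [
    [-0.02,-0.05,0.4,0,0,0],
    [-0.02,-0.05,0.8,0,0,0],
    [-0.02,-0.05,1.1,0,0,0],
    [-0.02,-0.05,1.35,0,0,0],
    [-0.02,-0.05,1.45,0,0,0]
  ]
}}

```text
t: 25.13
tcp_pos: [0.6031, -0.2714, 0.0137]
tcp_rot: [-0.001, -3.139, -0.003]
wrist_force: [-0.3, 1.0, -1.4]
grip_width: 0.0125
grip_force: 28.8
```

Emit:
{"api": "servo_tool", "payload": {
  "series": [
    [0,0,0,0,0,0],
    [0,0,0,0,0,0]
  ]
}}

```text
t: 25.3
tcp_pos: [0.6039, -0.272, 0.0157]
tcp_rot: [0.001, 3.142, -0.0]
wrist_force: [-0.1, 0.1, -1.3]
grip_width: 0.0126
grip_force: 28.8
```

```bash
python3 -c "
from h import *
go(.6029,-.2708,.0087,90)"
```

```text
t 25.3 at [ 0.6039 -0.272   0.0157] psi 89.95 w 0.0126
units [0.03 0.04 0.23] [-0.    0.   -0.01]
```

Emit:
{"api": "servo_tool", "payload": {
  "series": [
    [0.03,0.04,0.06,0,0,0],
    [0.03,0.04,0.12,0,0,0],
    [0.03,0.04,0.18,0,0,0],
    [0.03,0.04,0.22,0,0,0],
    [0.03,0.04,0.22,0,0,0]
  ]
}}

```text
t: 25.72
tcp_pos: [0.6029, -0.2708, 0.009]
tcp_rot: [-0.001, -3.141, -0.0]
wrist_force: [0.3, -0.5, -0.6]
grip_width: 0.0124
grip_force: 28.8
```

Emit:
{"api": "servo_tool", "payload": {
  "series": [
    [0,0,0.02,0,0,0],
    [0,0,0.03,0,0,0],
    [0,0,0.03,0,0,0]
  ]
}}

```text
t: 25.97
tcp_pos: [0.603, -0.2709, 0.0088]
tcp_rot: [0.001, 3.141, -0.001]
wrist_force: [-1.2, 1.4, 3.7]
grip_width: 0.012
grip_force: 28.8
```

Emit:
{"api": "servo_tool", "payload": {
  "series": [
    [0,0,0,0,0,0],
    [0,0,0,0,0,0],
    [0,0,0,0,0,0],
    [0,0,0,0,0,0],
    [0,0,-0.3,0,0,0]
  ],
  "grip": 36
}}

```text
t: 26.38
tcp_pos: [0.6022, -0.2703, 0.0158]
tcp_rot: [-0.001, -3.139, -0.003]
wrist_force: [0.1, 0.6, -1.2]
grip_width: 0.0364
grip_force: 0.0
```

Emit:
{"api": "servo_tool", "payload": {
  "series": [
    [0,0,-1.2,0,0,0],
    [0,0,-2.5,0,0,0],
    [0.5,0.8,-3.5,0,0,0],
    [1,1.8,-4.3,0,0,0],
    [1.1,2.8,-5,0,0,0]
  ]
}}

```text
t: 26.8
tcp_pos: [0.5685, -0.1863, 0.1699]
tcp_rot: [0.004, 3.14, -0.001]
wrist_force: [0.7, 0.5, -1.2]
grip_width: 0.036
grip_force: 0.0
```

Emit:
{"api": "servo_tool", "payload": {
  "series": [
    [0,0,-1.3,0,0,0],
    [0,0,-2.6,0,0,0],
    [0,0,-2.6,0,0,0],
    [0,0,-2.6,0,0,0],
    [0,0,-2.6,0,0,0]
  ]
}}

```text
t: 27.22
tcp_pos: [0.5697, -0.1867, 0.2448]
tcp_rot: [-0.002, -3.141, -0.001]
wrist_force: [-0.7, -0.0, -0.5]
grip_width: 0.0358
grip_force: 0.0
```

```bash
python3 shot.py 7 .4383 -.316 .07 90
python3 - <<'E'
from fit import *
a,o=circ(7,(.602,-.314),.036,50); b,_=circ(7,(.602,-.314),.036,38); c,o2=circ(7,(.602,-.314),.016,24)
print(a,b,c,np.round(rect(7,(.604,-.317),.006,.08,(5,70,25),(25,255,255))[0],4))
cv2.imwrite('pics/d3.png',np.hstack([o,o2]))
E
```

```text
t 27.27 at [ 0.5695 -0.1867  0.2441] psi 89.93 w 0.0361
units [ 4.36 -4.32  5.81] [ 0.01 -0.02 -0.01]
(np.float32(0.59525), np.float32(-0.30675), np.float32(47.2)) (np.float32(0.59325), np.float32(-0.30574998), np.float32(36.3)) (np.float32(0.60324997), np.float32(-0.31475), np.float32(23.4)) [ 0.6065 -0.3198 71.     69.5     0.    ]
```

View pics/d3.png

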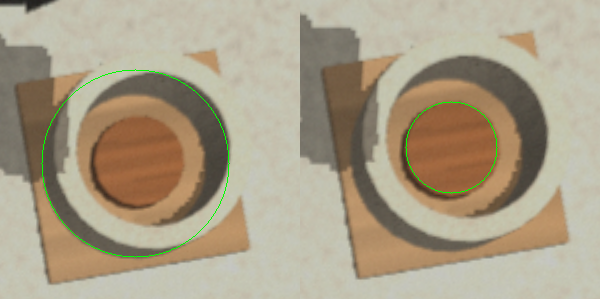

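The tape is centred on the hub: inner-hole centre about (152,149) in the left crop, which is within 1 mm. Last is the tin.

Emit:
{"api": "servo_tool", "payload": {
  "series": [
    [4.36,-4.32,5.8,0,0,0],
    [4.36,-4.32,5.8,0,0,0],
    [4.36,-4.32,5.8,0,0,0],
    [4.36,-4.32,5.8,0,0,0],
    [4.36,-4.32,5.8,0,0,0]
  ],
  "grip": 84
}}

```text
t: 27.68
tcp_pos: [0.4605, -0.2934, 0.0998]
tcp_rot: [-0.001, -3.14, -0.003]
wrist_force: [1.0, -0.8, -0.1]
grip_width: 0.0671
grip_force: 0.0
```

```bash
python3 -c "
from h import *
go(.4385,-.316,.06,90)"
```

```text
t 27.68 at [ 0.4605 -0.2934  0.0998] psi 89.95 w 0.0671
units [ 0.73 -0.76  1.33] [ 0.02 -0.02 -0.01]
```

Emit:
{"api": "servo_tool", "payload": {
  "series": [
    [0.7,-0.73,1.2,0,0,0],
    [0.7,-0.73,1.2,0,0,0],
    [0.7,-0.73,1.2,0,0,0],
    [0.7,-0.73,1.2,0,0,0],
    [0.7,-0.73,1.2,0,0,0]
  ]
}}

```text
t: 28.1
tcp_pos: [0.4424, -0.3148, 0.0671]
tcp_rot: [-0.0, 3.14, -0.002]
wrist_force: [0.3, -0.4, -0.0]
grip_width: 0.0842
grip_force: 0.0
```

```bash
python3 -c "
from h import *
go(.4385,-.316,.0017,90)"
```

```text
t 28.1 at [ 0.4424 -0.3148  0.0671] psi 90.01 w 0.0842
units [ 0.13 -0.04  2.18] [-0.01  0.01  0.  ]
```

Emit:
{"api": "servo_tool", "payload": {
  "series": [
    [0.12,-0.04,0.6,0,0,0],
    [0.12,-0.04,1.2,0,0,0],
    [0.12,-0.04,1.7,0,0,0],
    [0.12,-0.04,2.05,0,0,0],
    [0.12,-0.04,2.15,0,0,0]
  ]
}}

```text
t: 28.52
tcp_pos: [0.4383, -0.3155, 0.0011]
tcp_rot: [0.001, -3.141, -0.001]
wrist_force: [0.4, 0.8, 0.1]
grip_width: 0.0838
grip_force: 0.0
```

Emit:
{"api": "servo_tool", "payload": {
  "series": [
    [0,0,0,0,0,0],
    [0,0,0,0,0,0],
    [0,0,0,0,0,0],
    [0,0,0,0,0,0],
    [0,0,0,0,0,0]
  ],
  "grip": 40,
  "squeeze": 25
}}

```text
t: 28.93
tcp_pos: [0.438, -0.3164, 0.0023]
tcp_rot: [0.001, 3.141, -0.001]
wrist_force: [1.1, 2.6, 4.5]
grip_width: 0.0553
grip_force: 25.0
```

Emit:
{"api": "servo_tool", "payload": {
  "series": [
    [0,0,0,0,0,0],
    [0,0,0,0,0,0]
  ]
}}

```text
t: 29.1
tcp_pos: [0.438, -0.3164, 0.0023]
tcp_rot: [0.001, 3.141, -0.001]
wrist_force: [0.5, 2.7, 6.1]
grip_width: 0.0553
grip_force: 25.0
```

```bash
python3 -c "
from h import *
go(.6026,-.1040,.06,90)"
```

```text
t 29.1 at [ 0.438  -0.3164  0.0023] psi 89.95 w 0.0553
units [-5.48  7.08 -1.92] [-0.    0.01 -0.01]
```

Emit:
{"api": "servo_tool", "payload": {
  "series": [
    [0,0,-0.7,0,0,0],
    [0,0,-1.5,0,0,0],
    [-0.6,0.7,-1.9,0,0,0],
    [-1.3,1.7,-1.9,0,0,0],
    [-2.1,2.7,-1.9,0,0,0]
  ]
}}

```text
t: 29.52
tcp_pos: [0.5011, -0.2352, 0.0594]
tcp_rot: [0.005, 3.141, -0.001]
wrist_force: [-0.5, -0.6, -3.4]
grip_width: 0.0557
grip_force: 25.0
```

Emit:
{"api": "servo_tool", "payload": {
  "series": [
    [-0.8,1,0,0,0,0],
    [-1.6,2.1,0,0,0,0],
    [-2.4,3.2,0,0,0,0],
    [-3.0,4.0,0,0,0,0],
    [-3.35,4.35,0,0,0,0]
  ]
}}

```text
t: 29.93
tcp_pos: [0.6027, -0.1014, 0.0583]
tcp_rot: [0.003, -3.141, -0.001]
wrist_force: [-0.1, -0.6, -2.5]
grip_width: 0.0553
grip_force: 25.0
```

Emit:
{"api": "servo_tool", "payload": {
  "series": [
    [0,0,0,0,0,0],
    [0,0,0,0,0,0],
    [0,0,0,0,0,0]
  ]
}}

```text
t: 30.18
tcp_pos: [0.6007, -0.1057, 0.0584]
tcp_rot: [-0.002, -3.141, 0.0]
wrist_force: [0.3, 1.0, -2.4]
grip_width: 0.0553
grip_force: 25.0
```

```bash
python3 -c "
from h import *
go(.6021,-.1042,.0083,90)"
```

```text
t 30.18 at [ 0.6007 -0.1057  0.0584] psi 89.92 w 0.0553
units [-0.05  0.05  1.67] [-0.   -0.01 -0.01]
```

Emit:
{"api": "servo_tool", "payload": {
  "series": [
    [-0.05,0.05,0.4,0,0,0],
    [-0.05,0.05,0.8,0,0,0],
    [-0.05,0.05,1.1,0,0,0],
    [-0.05,0.05,1.35,0,0,0],
    [-0.05,0.05,1.45,0,0,0]
  ]
}}

```text
t: 30.6
tcp_pos: [0.6021, -0.1038, 0.0135]
tcp_rot: [-0.003, -3.139, -0.001]
wrist_force: [-0.4, -0.4, -3.4]
grip_width: 0.0554
grip_force: 25.0
```

Emit:
{"api": "servo_tool", "payload": {
  "series": [
    [0,0,0,0,0,0],
    [0,0,0,0,0,0],
    [0,0,0,0,0,0]
  ]
}}

```text
t: 30.85
tcp_pos: [0.6032, -0.1037, 0.0156]
tcp_rot: [0.002, 3.141, -0.001]
wrist_force: [-0.3, -0.4, -2.0]
grip_width: 0.0556
grip_force: 25.0
```

```bash
python3 -c "
from h import *
go(.6021,-.1042,.0083,90)"
```

```text
t 30.85 at [ 0.6032 -0.1037  0.0156] psi 89.94 w 0.0556
units [ 0.04 -0.02  0.24] [-0.    0.01 -0.01]
```

Emit:
{"api": "servo_tool", "payload": {
  "series": [
    [0.04,-0.02,0.06,0,0,0],
    [0.04,-0.02,0.12,0,0,0],
    [0.04,-0.02,0.18,0,0,0],
    [0.04,-0.02,0.22,0,0,0],
    [0.04,-0.02,0.23,0,0,0]
  ]
}}

```text
t: 31.27
tcp_pos: [0.6017, -0.104, 0.0083]
tcp_rot: [-0.001, -3.141, -0.0]
wrist_force: [-2.3, 0.3, 3.3]
grip_width: 0.0555
grip_force: 25.0
```

Emit:
{"api": "servo_tool", "payload": {
  "series": [
    [0,0,0.02,0,0,0],
    [0,0,0.03,0,0,0],
    [0,0,0.03,0,0,0]
  ]
}}

```text
t: 31.52
tcp_pos: [0.6017, -0.1041, 0.0083]
tcp_rot: [0.001, 3.141, -0.0]
wrist_force: [-3.1, 1.1, 8.4]
grip_width: 0.0557
grip_force: 25.0
```

Emit:
{"api": "servo_tool", "payload": {
  "series": [
    [0,0,0,0,0,0],
    [0,0,0,0,0,0],
    [0,0,0,0,0,0],
    [0,0,0,0,0,0],
    [0,0,-0.3,0,0,0]
  ],
  "grip": 84
}}

```text
t: 31.93
tcp_pos: [0.601, -0.1039, 0.0151]
tcp_rot: [-0.002, -3.139, -0.002]
wrist_force: [-0.4, 0.5, -0.5]
grip_width: 0.0839
grip_force: 0.0
```

Emit:
{"api": "servo_tool", "payload": {
  "series": [
    [0,0,-1.2,0,0,0],
    [0,0,-2.5,0,0,0],
    [0.5,0,-3.8,0,0,0],
    [1,0,-4.9,0,0,0],
    [1.1,0,-5.9,0,0,0]
  ]
}}

```text
t: 32.35
tcp_pos: [0.5672, -0.1039, 0.1965]
tcp_rot: [0.002, 3.14, -0.001]
wrist_force: [0.8, 0.2, 0.5]
grip_width: 0.0839
grip_force: 0.0
```

Emit:
{"api": "servo_tool", "payload": {
  "series": [
    [0,0,-1.2,0,0,0],
    [0,0,-1.8,0,0,0],
    [0,0,-1.8,0,0,0],
    [0,0,-1.8,0,0,0],
    [0,0,-1.8,0,0,0]
  ]
}}

```text
t: 32.77
tcp_pos: [0.5682, -0.1039, 0.2462]
tcp_rot: [-0.001, -3.14, -0.001]
wrist_force: [0.5, -0.4, -0.8]
grip_width: 0.0841
grip_force: 0.0
```

```bash
python3 shot.py 8 .40 -.0 .25 90
python3 - <<'E'
from fit import *
a,o=circ(8,(.602,-.104),.056,25,dr=3); print(a)
im,cam=load(8); o2=ortho(im,cam,.527,.677,-.179,-.029,.015,.5)
cv2.imwrite('pics/d4.png',np.hstack([o,o2]))
for n in("eraser","mug"):
    imaging.get_image("top"); print(n,[(np.round(d["xyz"],3),round(d["p"],2)) for d in imaging.recognise("top",n)])
E
```

```text
t 32.82 at [ 0.5682 -0.1039  0.2459] psi 89.95 w 0.0836
units [ 5.61  3.46 -0.12] [ 0.01 -0.03 -0.01]
(np.float32(0.59975), np.float32(-0.10425), np.float32(27.15))Traceback (most recent call last):
  File "<stdin>", line 4, in <module>
    return _nx.concatenate(arrs, 1, dtype=dtype, casting=casting)
           ~~~~~~~~~~~~~~~^^^^^^^^^^^^^^^^^^^^^^^^^^^^^^^^^^^^^^^
ValueError: all the input array dimensions except for the concatenation axis must match exactly, but along dimension 0, the array at index 0 has size 299 and the array at index 1 has size 300
```

Emit:
{"api": "servo_tool", "payload": {
  "series": [
    [6.5,1.5,0,0,0,0],
    [6.5,1.5,0,0,0,0],
    [6.5,1.5,0,0,0,0],
    [6.5,1.5,0,0,0,0],
    [6.5,1.5,0,0,0,0]
  ]
}}

```text
t: 33.23
tcp_pos: [0.3707, -0.0577, 0.246]
tcp_rot: [-0.001, -3.139, -0.002]
wrist_force: [1.2, -0.5, -0.1]
grip_width: 0.084
grip_force: 0.0
```

Run:
```python
from fit import *
a,o=circ(8,(.602,-.104),.056,25,dr=3); print(a)
t=np.ascontiguousarray(imaging.get_image("top")[120:320,120:500,::-1])
for n in("eraser","mug"):
    print(n,[(np.round(d["xyz"],3),round(d["p"],2)) for d in imaging.recognise("top",n)])
cv2.imwrite('pics/d4.png',np.hstack([cv2.resize(o,(290,290)),cv2.resize(t,(510,290))]))
```

```text
(np.float32(0.59975), np.float32(-0.10425), np.float32(27.15))
eraser [(array([ 0.602, -0.313,  0.032]), 0.58), (array([0.532, 0.007, 0.012]), 0.49)]
mug [(array([ 0.441, -0.535,  0.034]), 0.86)]
```

View pics/d4.png

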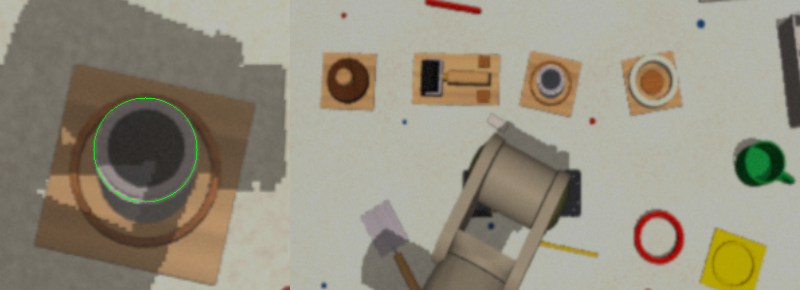

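The final views show the tin upright inside the rim, centred to about 1–2 mm. The other three are on their places, and the eraser and mug have not moved. Handing in.

```bash
python3 -c "
from station import ticket
print(ticket.job_done())"
```

```text
the job is handed in; nothing more can be done
None
```

The job is handed in at about 33 s: the ink roller, baren, tape and tin were set down in that order, each within about 1–2 mm of its place in the last pictures, and the eraser and mug were left where they were.

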